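# Pack the batch of coffee cartons and press the tote lid home

### The job

The packing machine has dropped a batch of coffee cartons in its catch tray: put every one of them into the grey tote. Then set the flat white lid on the tote and press it down until both seals have given way and it sits level, right down on the rim. Leave the other things on the counter where they are.

Things in the scene. Friction and masses are not known exactly. Their poses are not given: they have to be found in the camera images.
- catch_tray: open steel catch tray on the counter, fixed, 215 (x) by 262 (y) mm, walls 24 mm high and 5 mm thick, floor 5 mm thick; a white packing machine 245 mm tall stands fixed against its +y side (its face is 185 mm from the tray's centre; a thin chute hangs between, up to 60 mm high). Origin: centre of the underside; z up
- carton0: plain cardboard coffee carton, 75 (x) by 36 (y) by 48 (z) mm, rigid, 60 to 130 g; it starts standing on its 75 by 36 mm face in the catch tray. Origin: its centre. 4 to 6 of the cartons are present, an absent one reads None
- carton1: plain cardboard coffee carton, 75 (x) by 36 (y) by 48 (z) mm, rigid, 60 to 130 g; it starts standing on its 75 by 36 mm face in the catch tray. Origin: its centre. 4 to 6 of the cartons are present, an absent one reads None
- carton2: plain cardboard coffee carton, 75 (x) by 36 (y) by 48 (z) mm, rigid, 60 to 130 g; it starts standing on its 75 by 36 mm face in the catch tray. Origin: its centre. 4 to 6 of the cartons are present, an absent one reads None
- carton3: plain cardboard coffee carton, 75 (x) by 36 (y) by 48 (z) mm, rigid, 60 to 130 g; it starts standing on its 75 by 36 mm face in the catch tray. Origin: its centre. 4 to 6 of the cartons are present, an absent one reads None
- carton4: plain cardboard coffee carton, 75 (x) by 36 (y) by 48 (z) mm, rigid, 60 to 130 g; it starts standing on its 75 by 36 mm face in the catch tray. Origin: its centre. 4 to 6 of the cartons are present, an absent one reads None
- carton5: plain cardboard coffee carton, 75 (x) by 36 (y) by 48 (z) mm, rigid, 60 to 130 g; it starts standing on its 75 by 36 mm face in the catch tray. Origin: its centre. 4 to 6 of the cartons are present, an absent one reads None
- tote: grey open tote, fixed to the counter, 222 (x) by 188 (y) mm outside, 6 mm walls and floor, rim 70 mm above the counter, inside 210 by 176 mm: room for six cartons standing in one layer. Its two long sides (-y and +y) carry a black rubber seal strip on the rim. Origin: centre of the underside; z up
- seal_right (a joint): rubber seal strip on the tote's -y rim, 8 mm wide, 208 mm long: how far it is pressed down (m). 0: 7 mm proud of the rim (top 77 mm above the counter); 0.007: level with the rim. It gives under a push of about 7 N and stays down
- seal_left (a joint): rubber seal strip on the tote's +y rim, 8 mm wide, 208 mm long: how far it is pressed down (m). 0: 7 mm proud of the rim (top 77 mm above the counter); 0.007: level with the rim. It gives under a push of about 7 N and stays down
- lid: flat white lid of the tote, about 300 g, lying right way up. From below: plug 192 (x) by 158 (y) by 6 mm; plug 202 by 168 by 6 mm (enters the tote, 4 mm clear all round); top plate 226 by 192 by 6 mm that rests on the rim. Origin: centre of the underside, z up. Loose on the raised seals its origin is 65 mm above the tote's origin; pressed home, plate on the rim, 58 mm
- lid_grip (a point): centre of the top of the lid's grip block, 48 mm above the lid's origin; the block stands in the middle of the lid's top plate, 24 (along the lid's x) by 44 (y) by 30 mm high
- mug: mug, a bystander standing loose on the counter
- steel_cup: steel cup, a bystander standing loose on the counter
- spoon: spoon, a bystander lying loose on the counter
Not all that is in view belongs to the job. What is shaped like the carton4 but blue or yellow is not meant.

How it is judged:
By the outcome, as a careful person would: the job done as asked, in the order asked, and still so for the second after the job is handed in, with the robot touching nothing.
Of carton0, carton1, carton2, carton3, carton4, carton5 only 4 to 6 are there at a start; the rules pass over those that are not, and their reading is None.
At some moment in a run one of carton0, carton1, carton2, carton3, carton4, carton5, lid may be knocked a few centimetres aside while the robot is not near it.
Once in a run the grip may slacken for a moment while it holds something.
It also fails if it takes over 210 s, if anything falls off the work surface, if the arm or the gripper's body presses on something with over 40 N, if the wrist force passes 120 N, or if a joint passes its speed limit or range.

### The arm

A 7-joint arm with a two-finger parallel gripper is mounted at the origin on the work surface. World frame = base frame: x ahead of the robot, y to its left, z up, the work surface at z = 0. Lengths are in m, angles in rad, forces in N, time in s.
With the tool pointing down it reaches from about 0.425 to 0.925 m from the base axis. Payload 6.8 kg.
Tool frame: the origin (TCP) lies between the finger pads; the fingertips stand 8 mm ahead of it and the grasp point (between the pads) lies 11 mm behind it; x points along the fingers, y is the direction in which the jaws open and shut, and the axes are right-handed (so a half turn about x gives the same grasp; the last joint's range is limited). The gripper opens to 88 mm and grips with 3 to 60 N. Pads are 20 mm wide; open, the fingers measure 115 mm over their backs; the gripper's body (75 mm by 178 mm) begins 61 mm behind the grasp point.
Start: joints at [-1.334, 0.477, 0.022, 1.555, -0.011, 1.109, -0.083], TCP at [0.228, 0.635, 0.231] pointing down, gripper open.
Joint ranges: [-2.96, 2.96], [-0.34, 2.1], [-1.41, 1.46], [0.24, 2.44], [-1.37, 4.51], [0.17, 1.92], [-2.96, 2.96]. Speed limits (rad/s): [2.39, 2.39, 3.14, 3.14, 3.14, 3.14, 3.14].

### API

Orientations are given as [roll, pitch, yaw] about the fixed x, y, z axes, in that order (R = Rz(yaw) Ry(pitch) Rx(roll)).
In Python, from workcell import env, vision, ticket gives the robot as it stands.
- The arm moves only by the shell command python3 -m handwheel 'ROWS'. ROWS is JSON, a list of rows, each a list of 3 entries, a list of its own where there are three numbers: the turn, a rotation vector about the tool's x, y, z in degrees, then the shift along the tool's x, y, z in cm, then the closure in counts, from 0 (fully open) to 255 (shut). A call has 1 to 20 rows; each row shifts and turns the pose as measured when the row begins, along the tool's axes as they then stand; what a row does not reach is not made up. A row lasts 1/8 s, in which the tool goes at most 62.5 mm and 10.7 degrees, less where a joint would pass 70% of its speed; a pose out of reach is approached as far as the arm can. A call is refused whole if a number of a shift passes 6.25 or a number of a turn 10.7, either way. A call with a gripper value outside its range is refused whole. The fingers move at their own pace and stop on an object; the grip force is fixed at half the most. Time passes only in rows, so rows that do not move let the fingers close. It gives the time, the measured TCP pose, the force and the opening at its end, in the units of the state.
- env.read_state(): the state, without advancing time (a new reading comes with each control period).
- vision.read_camera(name): name is "scene" or "top" or "wrist"; returns a dict with "image" (420x560x3 uint8, red, green, blue), "fov_y" (degrees; the focal length in pixels is half the picture's height over the tangent of half this angle, whatever the lens; pixels are square), "cx", "cy" (the principal point, pixels), "rvec" (rotation vector, rad) and "tvec" (3), from world to camera coordinates, as OpenCV has them; the wrist camera has in their place "hand_eye" (4x4, takes a point from camera to tool coordinates, whose origin is the TCP and whose axes are the tool frame's). Camera axes: x right, y down, z forward; pixel columns grow to the right and rows downward; lengths in m; the calibration is good to about 2 mm. A picture is of the moment at which its call begins: read the wrist's pose just before it. There is no depth.
- ticket.hand_in(): hands the job in, once; it reports no verdict.
The state is a dict: "time": time; "q": joint angles; "joint_vel": joint speeds; "effort": joint torques, N m; "eef_pos": TCP position; "tcp_rot": TCP orientation; "ft_force": force on the tool from outside, world axes, zero at the start; "moment": the same for the moment, N m; "gripper_width": opening from 0.0 (shut) to 1.0 (fully open).
Only numpy, scipy, OpenCV 4.12 (cv2) and the standard library are available. Lean on these libraries where they do the work, as an engineer would, in place of code of your own. Each camera call takes 0.05 s, during which the arm holds its last target.

## Working session

There is one attempt and no reset: what is moved stays moved. The work goes in short steps, Python scripts to look and compute and a shell command to move; the robot and the scene stay as the last step left them, time stands still between calls to the robot, and variables do not carry over. Pictures are saved under pics/ and viewed, and the job is handed in when it is done.

```bash
ls; mkdir -p pics
cat > h.py <<'E'
import numpy as np, cv2
from scipy.spatial.transform import Rotation as R
from workcell import env, vision, ticket
def cam(name):
    s=env.read_state(); c=vision.read_camera(name); c['s']=s
    h=c['image'].shape[0]; c['f']=h/2/np.tan(np.radians(c['fov_y'])/2)
    if 'hand_eye' in c:
        T=np.eye(4); T[:3,:3]=R.from_euler('xyz',s['tcp_rot']).as_matrix(); T[:3,3]=s['eef_pos']
        c['M']=T@np.array(c['hand_eye'])
    else:
        Rm=R.from_rotvec(np.ravel(c['rvec'])).as_matrix(); M=np.eye(4); M[:3,:3]=Rm.T; M[:3,3]=-Rm.T@np.ravel(c['tvec']); c['M']=M
    return c
def px2w(c,u,v,z):
    d=c['M'][:3,:3]@np.array([(u-c['cx'])/c['f'],(v-c['cy'])/c['f'],1]); o=c['M'][:3,3]
    return o+d*(z-o[2])/d[2]
def w2px(c,p):
    q=c['M'][:3,:3].T@(np.array(p)-c['M'][:3,3]); return c['cx']+c['f']*q[0]/q[2], c['cy']+c['f']*q[1]/q[2]
def save(c,n,crop=None,k=1):
    im=c['image'][:,:,::-1]
    if crop: x0,y0,x1,y1=crop; im=im[y0:y1,x0:x1]
    if k!=1: im=cv2.resize(im,None,fx=k,fy=k,interpolation=cv2.INTER_CUBIC)
    cv2.imwrite('pics/'+n,im)
E
python3 - <<'E'
from h import *
print(env.read_state())
for n in ['scene','top','wrist']:
    c=cam(n); save(c,n+'0.png'); print(n,c['fov_y'],c['cx'],c['cy'],c['M'].round(3).tolist(), [k for k in c])
E
```

```text
pics
{'time': 0.0, 'q': array([-1.33410651,  0.47779638,  0.02234901,  1.55644694, -0.0114977 ,
        1.1092829 , -0.08310506]), 'joint_vel': array([ 0.00094922,  0.0005915 , -0.00081882,  0.00031064,  0.00023713,
        0.00026292, -0.00076545]), 'effort': array([-4.16234643e-04, -5.82852209e+01,  1.53416321e+00, -2.72620279e+01,
       -5.44620480e-02,  1.70737359e-02,  1.74695301e-04]), 'eef_pos': array([0.22797091, 0.63471575, 0.22968629]), 'tcp_rot': array([-1.49299716,  1.56899108, -1.83777761]), 'ft_force': array([-0.28264159, -0.1700137 ,  0.98785878]), 'moment': array([ 0.01339085,  0.00682382, -0.00339748]), 'gripper_width': 0.9980708092412679}
scene 51.1592210825805 270.8783581823917 202.98745960865432 [[-0.797, 0.427, -0.426, 1.112], [0.604, 0.57, -0.558, 0.768], [0.005, -0.702, -0.712, 1.036], [0.0, 0.0, 0.0, 1.0]] ['image', 'fov_y', 'cx', 'cy', 'rvec', 'tvec', 's', 'f', 'M']
top 42.97670306726059 278.42021071200935 208.95184975869864 [[0.009, -0.986, 0.167, 0.265], [-1.0, -0.011, -0.009, 0.033], [0.011, -0.167, -0.986, 1.505], [0.0, 0.0, 0.0, 1.0]] ['image', 'fov_y', 'cx', 'cy', 'rvec', 'tvec', 's', 'f', 'M']
wrist 67.29375626002417 282.7989502051104 214.00949734118066 [[0.339, 0.907, 0.251, 0.159], [0.941, -0.326, -0.091, 0.659], [-0.001, 0.267, -0.964, 0.385], [0.0, 0.0, 0.0, 1.0]] ['image', 'fov_y', 'cx', 'cy', 'hand_eye', 's', 'f', 'M']
```

View pics/scene0.png

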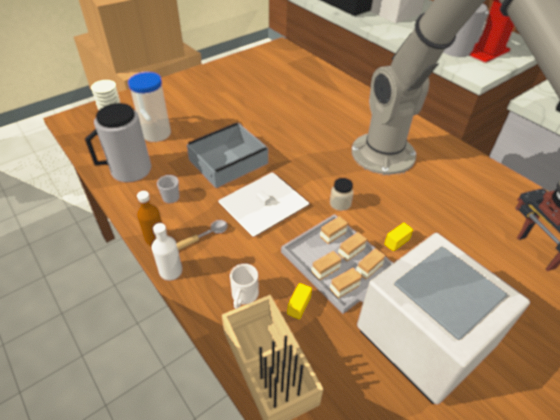

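View pics/top0.png

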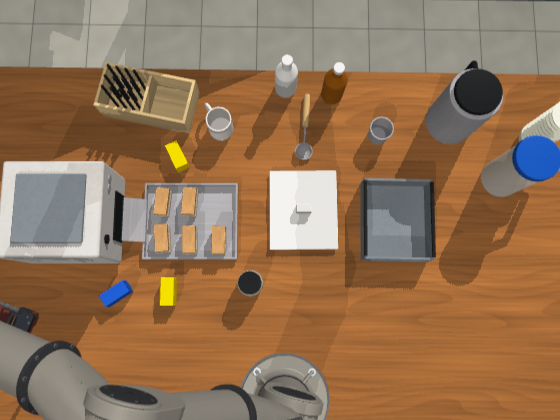

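View pics/wrist0.png

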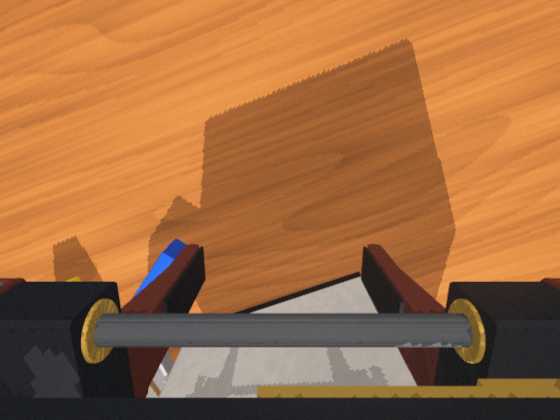

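Run:
```python
from h import *
c=cam('top'); save(c,'top_tray.png',(135,170,245,270),6); save(c,'top_tote.png',(260,160,450,270),4)
print(px2w(c,190,221,0), px2w(c,398,220,0), px2w(c,304,209,.05))
```

```text
[0.48354988 0.27056669 0.        ] [ 0.49286849 -0.32303174  0.        ] [ 0.5132797  -0.05119275  0.05      ]
```

View pics/top_tray.png

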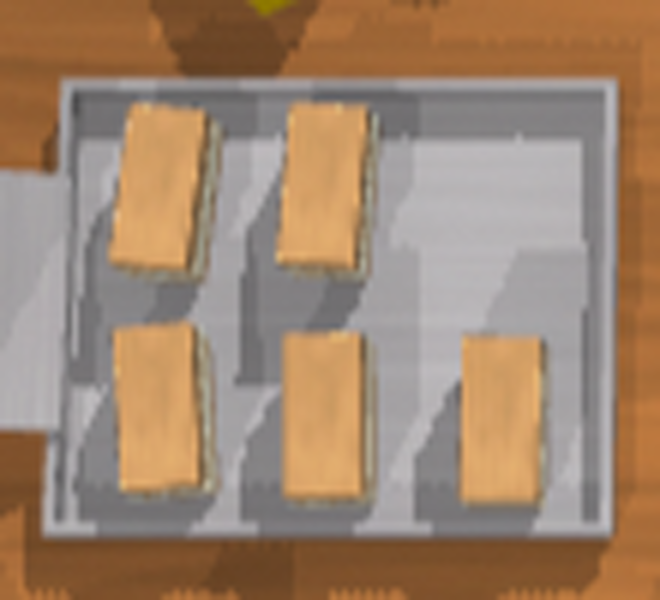

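View pics/top_tote.png

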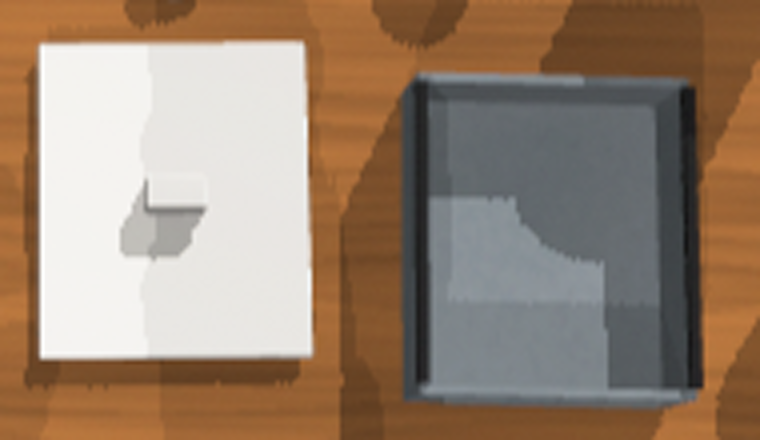

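Run:
```python
from h import *
c=cam('top')
def fit(name,pts,off,k,z):
    P=np.array([px2w(c,off[0]+x/k-.5+.5/k,off[1]+y/k-.5+.5/k,z)[:2] for x,y in pts])
    # order TL TR BR BL ; long edges TL-BL, TR-BR
    d=(P[0]-P[3])+(P[1]-P[2]); e=(P[0]-P[1])+(P[3]-P[2])
    print(name,P.mean(0).round(4),'yaw',np.degrees(np.arctan2(d[1],d[0])).round(1),'len',np.linalg.norm(d)/2,'wid',np.linalg.norm(e)/2)
o=(135,170)
fit('A',[(130,102),(207,108),(188,272),(110,262)],o,6,.053)
fit('B',[(290,102),(368,106),(357,272),(276,264)],o,6,.053)
fit('C',[(113,325),(192,322),(200,488),(120,492)],o,6,.053)
fit('D',[(284,332),(360,332),(362,500),(284,498)],o,6,.053)
fit('E',[(461,337),(543,337),(541,503),(460,501)],o,6,.053)
fit('tray',[(62,78),(618,78),(612,537),(43,537)],o,6,.024)
o=(260,160)
fit('tote',[(413,74),(694,79),(700,404),(404,402)],o,4,.07)
fit('lid',[(40,43),(304,42),(313,357),(40,358)],o,4,.018)
fit('grip',[(147,175),(207,175),(207,208),(147,208)],o,4,.048)
```

```text
A [0.5321 0.3441] yaw -4.1 len 0.07612578421428991 wid 0.03592824201898625
B [0.533  0.2688] yaw -2.1 len 0.07693227879858146 wid 0.03674044582880161
C [0.43   0.3406] yaw 5.2 len 0.07641866196065565 wid 0.03607755120534132
D [0.4268 0.2649] yaw 2.5 len 0.07641503959389347 wid 0.0350003407348785
E [0.4258 0.1836] yaw 1.1 len 0.07547446574190962 wid 0.037079538483329524
tray [0.4819 0.2661] yaw 0.6 len 0.21658849720725443 wid 0.2621903343376928
tote [ 0.485  -0.3061] yaw -1.9 len 0.22525019834739363 wid 0.1970365376535921
lid [ 0.5183 -0.0508] yaw 0.9 len 0.22597362191875728 wid 0.1900110491777403
grip [ 0.5179 -0.051 ] yaw 0.1 len 0.023224928774991507 wid 0.04163394664210888
```

```bash
cat >> h.py <<'E'
def plan(p,yaw):
    """p: TCP target; yaw deg: direction of carton's long axis (=tool z up to sign) """
    s=env.read_state(); Rc=R.from_euler('xyz',s['tcp_rot']).as_matrix(); a=np.radians(yaw)
    best=None
    for sg in (1,-1):
        z=sg*np.array([np.cos(a),np.sin(a),0]); x=np.array([0,0,-1.]); Rt=np.stack([x,np.cross(z,x),z],1)
        rv=R.from_matrix(Rc.T@Rt).as_rotvec(degrees=True)
        if best is None or np.linalg.norm(rv)<np.linalg.norm(best[0]): best=(rv,Rt)
    d=np.array(p)-s['eef_pos']
    print('t',round(s['time'],2),'pos',s['eef_pos'].round(4),'F',s['ft_force'].round(1),'w',round(s['gripper_width']*88,1),'q7',s['q'][6].round(2))
    print('tool y',Rc[:,1].round(3),'z',Rc[:,2].round(3))
    print('turn(tool,deg)',best[0].round(1),'shift now-axes cm',(Rc.T@d*100).round(2),'shift aligned cm',(best[1].T@d*100).round(2))
E
python3 -c "
from h import *
plan([.4258,.1836,.15],1.1)"
```

```text
t 0.25 pos [0.2281 0.635  0.2302] F [-0.7  0.9 -0.5] w 88.0 q7 -0.08
tool y [ 0.338  0.941 -0.001] z [ 0.941 -0.338  0.   ]
turn(tool,deg) [-20.9  -0.    0. ] shift now-axes cm [  8.05 -35.79  33.87] shift aligned cm [  8.02 -45.51  18.9 ]
```

```bash
python3 -m handwheel '[[[-10.4,0,0],[-5,0,0],0],[[-10.4,0,0],[-5,0,0],0],[[0,0,0],[0,-5,2.1],0],[[0,0,0],[0,-5,2.1],0],[[0,0,0],[0,-5,2.1],0],[[0,0,0],[0,-5,2.1],0],[[0,0,0],[0,-5,2.1],0],[[0,0,0],[0,-5,2.1],96],[[0,0,0],[0,-5,2.1],96],[[0,0,0],[0,-5,2.1],96],[[0,0,0],[0,-5,2.1],96]]'; python3 -c "
from h import *
plan([.4258,.1836,.15],1.1); c=cam('wrist'); save(c,'w1.png'); c=cam('top'); save(c,'t1.png',(120,140,460,300),2.2)"
```

```text
time: 1.62
eef_pos: [0.4347, 0.1808, 0.3329]
tcp_rot: [0.742, 1.57, 0.78]
ft_force: [-0.4, 0.7, -0.2]
gripper_width: 0.63
t 1.62 pos [0.4347 0.1808 0.3329] F [-0.4  0.7 -0.2] w 55.4 q7 1.09
tool y [-0.038  0.999  0.001] z [0.999 0.038 0.001]
turn(tool,deg) [ 1.1  0.  -0. ] shift now-axes cm [18.29  0.3  -0.89] shift aligned cm [18.29  0.29 -0.88]
```

View pics/w1.png

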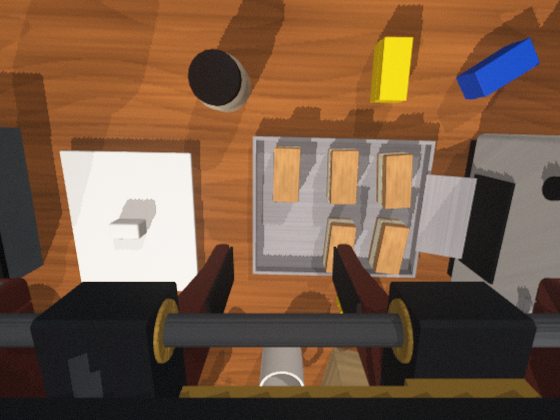

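View pics/t1.png

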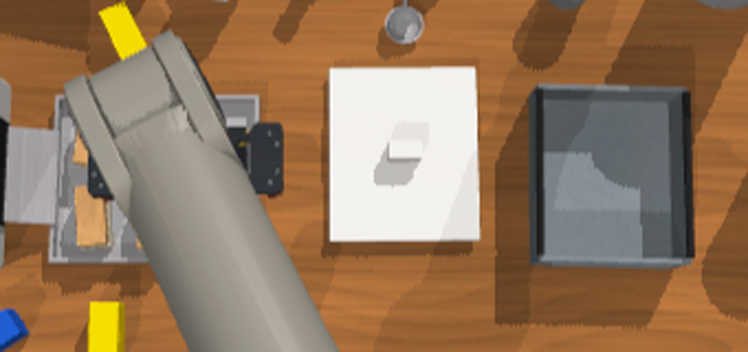

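```bash
python3 -c "
from h import *
c=cam('wrist')
for u,v in [(287,174),(344,176),(397,180)]: print(px2w(c,u,v,.053))
plan([.4258,.1836,.029],1.1)"
```

```text
[0.42678881 0.18159085 0.053     ]
[0.4274098  0.26056702 0.053     ]
[0.43097135 0.33460854 0.053     ]
t 1.77 pos [0.4352 0.1797 0.3329] F [-0.4  0.4  0.3] w 54.9 q7 1.09
tool y [-0.032  0.999  0.   ] z [0.999 0.032 0.001]
turn(tool,deg) [ 0.7  0.  -0. ] shift now-axes cm [30.39  0.41 -0.94] shift aligned cm [30.39  0.4  -0.93]
```

```bash
python3 -m handwheel '[[[0.7,0,0],[6,0.3,-0.93],96],[[0,0,0],[6,0,0],96],[[0,0,0],[6,0,0],96],[[0,0,0],[6,0,0],96],[[0,0,0],[2,0,0],96],[[0,0,0],[0,0,0],96]]'; python3 -c "
from h import *
plan([.4258,.183,.029],1.1)"
```

```text
time: 2.52
eef_pos: [0.425, 0.1934, 0.0673]
tcp_rot: [1.067, 1.562, 1.097]
ft_force: [0.1, 0.3, -0.2]
gripper_width: 0.627
t 2.52 pos [0.425  0.1934 0.0673] F [ 0.1  0.3 -0.2] w 55.2 q7 1.17
tool y [-0.03   1.     0.008] z [1.    0.03  0.004]
turn(tool,deg) [ 0.6  0.2 -0.4] shift now-axes cm [ 3.83 -1.07  0.03] shift aligned cm [ 3.83 -1.04  0.06]
```

```bash
python3 -m handwheel '[[[0.6,0.2,-0.4],[0.3,-1.07,0],96],[[0,0,0],[1.8,0,0],96],[[0,0,0],[1.6,0,0],96],[[0,0,0],[0,0,0],96]]'; python3 -c "
from h import *
plan([.4258,.183,.029],1.1)"
```

```text
time: 3.02
eef_pos: [0.4278, 0.1842, 0.0327]
tcp_rot: [0.618, 1.563, 0.638]
ft_force: [0.3, -0.3, -0.3]
gripper_width: 0.623
t 3.02 pos [0.4278 0.1842 0.0327] F [ 0.3 -0.3 -0.3] w 54.9 q7 1.2
tool y [-0.02   1.     0.004] z [1.    0.02  0.006]
turn(tool,deg) [ 0.   0.3 -0.2] shift now-axes cm [ 0.37 -0.12 -0.2 ] shift aligned cm [ 0.37 -0.12 -0.2 ]
```

Close and lift.

```bash
python3 -m handwheel '[[[0,0.3,-0.2],[0.3,-0.1,-0.2],96],[[0,0,0],[0,0,0],255],[[0,0,0],[0,0,0],255],[[0,0,0],[0,0,0],255],[[0,0,0],[0,0,0],255],[[0,0,0],[-3,0,0],255],[[0,0,0],[-6,0,0],255],[[0,0,0],[-5,0,0],255]]'; python3 -c "
from h import *
plan([.542,-.256,.17],0); c=cam('scene'); save(c,'s2.png')"
```

```text
time: 4.03
eef_pos: [0.4237, 0.1818, 0.1711]
tcp_rot: [-2.562, 1.564, -2.542]
ft_force: [0.8, 0.9, -1.5]
gripper_width: 0.405
t 4.03 pos [0.4237 0.1818 0.1711] F [ 0.8  0.9 -1.5] w 35.6 q7 1.12
tool y [-0.02   1.    -0.004] z [ 1.     0.019 -0.005]
turn(tool,deg) [ 1.1 -0.3  0.2] shift now-axes cm [  0.21 -44.01  10.98] shift aligned cm [  0.11 -43.78  11.83]
```

```bash
python3 -m handwheel '[[[1,-0.3,0.2],[-0.5,-5.5,1.4],255],[[0,0,0],[0,-5.5,1.4],255],[[0,0,0],[0,-5.5,1.4],255],[[0,0,0],[0,-5.5,1.4],255],[[0,0,0],[0,-5.5,1.4],255],[[0,0,0],[0,-5.5,1.4],255],[[0,0,0],[0,-5.5,1.4],255],[[0,0,0],[0,-5.5,1.4],255],[[0,0,0],[0,0,0],255]]'; python3 -c "
from h import *
plan([.542,-.256,.17],0); c=cam('wrist'); save(c,'w3.png');c=cam('top'); save(c,'t3.png',(120,140,460,300),2.2)"
```

```text
time: 5.2
eef_pos: [0.5459, -0.2676, 0.1803]
tcp_rot: [0.508, 1.555, 0.516]
ft_force: [-0.9, 1.2, -1.6]
gripper_width: 0.409
t 5.2 pos [ 0.5459 -0.2676  0.1803] F [-0.9  1.2 -1.6] w 36.0 q7 2.16
tool y [-0.008  1.     0.008] z [1.    0.008 0.014]
turn(tool,deg) [ 0.4  0.8 -0.4] shift now-axes cm [ 1.03  1.16 -0.4 ] shift aligned cm [ 1.03  1.16 -0.39]
```

View pics/w3.png

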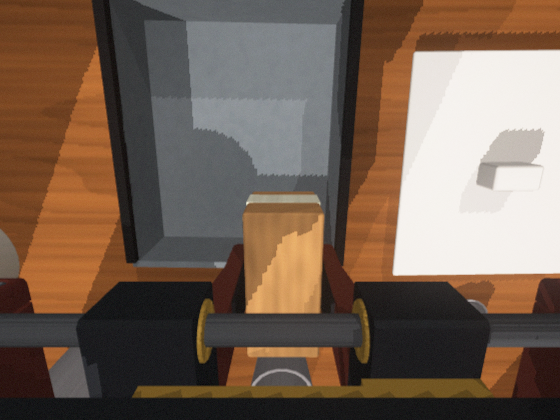

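View pics/t3.png

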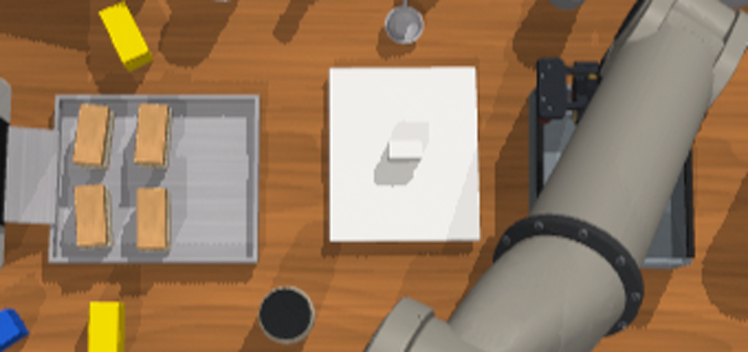

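```bash
python3 -c "
from h import *
c=cam('wrist')
save(c,'w3b.png',(90,180,370,290),2.8)
for u,v in [(97,0),(127,263),(136,263),(334,265),(344,266),(352,100),(362,5)]: print(u,v,px2w(c,u,v,.077).round(4))
print(px2w(c,240,267,.07))"
```

```text
97 0 [ 0.3901 -0.3939  0.077 ]
127 263 [ 0.592  -0.3981  0.077 ]
136 263 [ 0.5919 -0.3902  0.077 ]
334 265 [ 0.5927 -0.215   0.077 ]
344 266 [ 0.5936 -0.206   0.077 ]
352 100 [ 0.4539 -0.2091  0.077 ]
362 5 [ 0.3901 -0.2067  0.077 ]
[ 0.59856334 -0.29960507  0.07      ]
```

View pics/w3b.png

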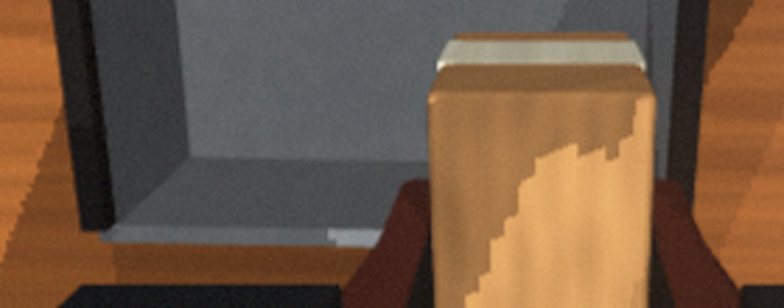

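```bash
python3 -m handwheel '[[[0.4,0.8,-0.4],[3,1.36,-0.1],255],[[0,0,0],[3,0,0],255],[[0,0,0],[0,0,0],255]]'; python3 -c "
from h import *
plan([.545,-.254,.031],0)"
```

```text
time: 5.72
eef_pos: [0.5462, -0.2396, 0.1191]
tcp_rot: [1.643, 1.562, 1.659]
ft_force: [0.4, -0.0, -1.5]
gripper_width: 0.409
t 5.72 pos [ 0.5462 -0.2396  0.1191] F [ 0.4 -0.  -1.5] w 36.0 q7 2.15
tool y [-0.016  1.     0.008] z [ 1.     0.016 -0.001]
turn(tool,deg) [ 0.9 -0.  -0.5] shift now-axes cm [ 8.8  -1.51 -0.14] shift aligned cm [ 8.81 -1.44 -0.12]
```

```bash
python3 -m handwheel '[[[0.9,0,-0.5],[1.5,-1.5,-0.14],255],[[0,0,0],[0,0,0],255]]'; python3 -c "
from h import *
plan([.545,-.254,.031],0)"
```

```text
time: 5.98
eef_pos: [0.546, -0.2543, 0.1049]
tcp_rot: [-0.609, 1.569, -0.608]
ft_force: [0.4, -0.2, -1.3]
gripper_width: 0.408
t 5.97 pos [ 0.546  -0.2543  0.1049] F [ 0.4 -0.2 -1.3] w 35.9 q7 2.16
tool y [-0.001  1.    -0.001] z [1.    0.001 0.002]
turn(tool,deg) [0.1 0.1 0.1] shift now-axes cm [ 7.39  0.04 -0.11] shift aligned cm [ 7.39  0.03 -0.1 ]
```

```bash
python3 -m handwheel '[[[0,0,0],[3,0,-0.1],255],[[0,0,0],[2.5,0,0],255],[[0,0,0],[1.2,0,0],255],[[0,0,0],[0,0,0],255]]'; python3 -c "
from h import *
plan([.545,-.254,.031],0)"
```

```text
time: 6.48
eef_pos: [0.5481, -0.2565, 0.0399]
tcp_rot: [-0.365, 1.562, -0.365]
ft_force: [-0.3, 0.3, -1.9]
gripper_width: 0.41
t 6.47 pos [ 0.5481 -0.2565  0.0399] F [-0.3  0.3 -1.9] w 36.1 q7 2.21
tool y [ 0.     1.    -0.003] z [ 1.    -0.     0.008]
turn(tool,deg) [-0.   0.5  0.2] shift now-axes cm [ 0.88  0.26 -0.31] shift aligned cm [ 0.89  0.25 -0.31]
```

```bash
python3 -m handwheel '[[[0,0.5,0.2],[0.7,0.25,-0.3],255],[[0,0,0],[0.1,0,0],255],[[0,0,0],[0,0,0],127],[[0,0,0],[0,0,0],127],[[0,0,0],[0,0,0],127],[[0,0,0],[-4,0,0],127],[[0,0,0],[-6,0,0],96],[[0,0,0],[-4,0,0],96]]'; python3 -c "
from h import *
plan([.4268,.2649,.17],2.5); c=cam('wrist'); save(c,'w4.png')"
```

```text
time: 7.48
eef_pos: [0.5447, -0.2539, 0.1751]
tcp_rot: [2.838, 1.568, 2.838]
ft_force: [0.2, -0.3, 0.9]
gripper_width: 0.621
t 7.47 pos [ 0.5447 -0.2539  0.1751] F [ 0.2 -0.3  0.9] w 54.7 q7 2.12
tool y [0.001 1.    0.001] z [ 1.    -0.001 -0.003]
turn(tool,deg) [-2.5 -0.2 -0.1] shift now-axes cm [  0.59  51.87 -11.83] shift aligned cm [ 0.51 52.34 -9.51]
```

View pics/w4.png

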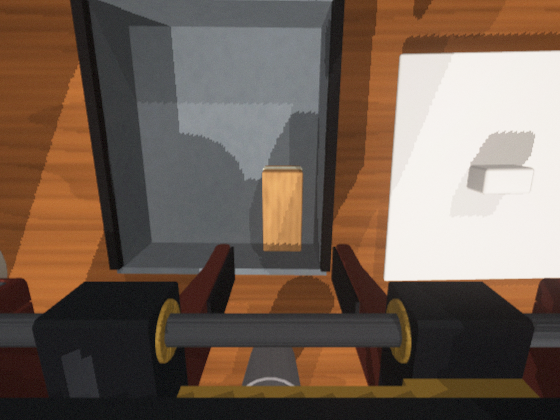

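```bash
python3 -m handwheel '[[[-2.5,0,0],[-2,5.2,-1.1],96],[[0,0,0],[0,5.7,-1],96],[[0,0,0],[0,5.7,-1],96],[[0,0,0],[0,5.7,-1],96],[[0,0,0],[0,5.7,-1],96],[[0,0,0],[0,5.7,-1],96],[[0,0,0],[0,5.7,-1],96],[[0,0,0],[0,5.7,-1],96],[[0,0,0],[0,5.2,-1],96],[[0,0,0],[0,0,0],96]]'; python3 -c "
from h import *
plan([.4268,.2649,.1],2.5); c=cam('wrist'); save(c,'w5.png')"
```

```text
time: 8.78
eef_pos: [0.4353, 0.26, 0.2022]
tcp_rot: [0.11, 1.556, 0.153]
ft_force: [-1.0, -1.1, -0.7]
gripper_width: 0.619
t 8.78 pos [0.4353 0.26   0.2022] F [-1.  -1.1 -0.7] w 54.5 q7 1.01
tool y [-0.043  0.999  0.002] z [0.999 0.043 0.015]
turn(tool,deg) [-0.   0.8 -0.1] shift now-axes cm [10.21  0.5  -0.98] shift aligned cm [10.22  0.52 -0.82]
```

View pics/w5.png

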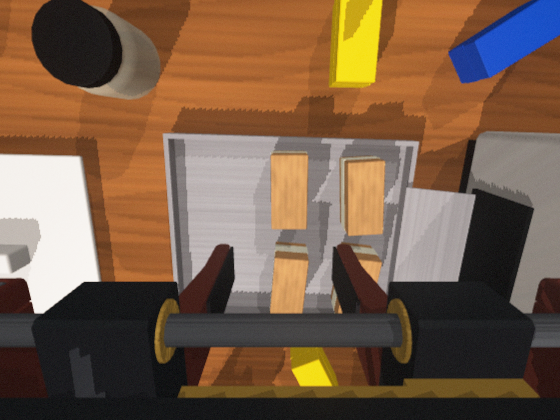

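```bash
python3 -c "
from h import *
c=cam('wrist')
P=[px2w(c,u,v,.053) for u,v in [(271,154),(308,154),(307,229),(270,229)]]; print(np.mean(P,0),np.degrees(np.arctan2(*(P[0]-P[3]+P[1]-P[2])[1::-1])))
P=[px2w(c,u,v,.053) for u,v in [(345,161),(383,160),(384,234),(348,236)]]; print(np.mean(P,0),np.degrees(np.arctan2(*(P[0]-P[3]+P[1]-P[2])[1::-1])))
"; python3 -m handwheel '[[[0,0.8,0],[4,0.3,-0.9],96],[[0,0,0],[4,0,0],96],[[0,0,0],[0,0,0],96]]'; python3 -c "
from h import *
plan([.4268,.2630,.029],2.5)"
```

```text
[0.42757775 0.2631341  0.053     ] -178.20048059600998
[0.43096955 0.33845111 0.053     ] -172.09107435781547
time: 9.25
eef_pos: [0.4307, 0.2534, 0.1215]
tcp_rot: [-0.054, 1.568, -0.026]
ft_force: [-1.5, 0.2, 0.7]
gripper_width: 0.616
t 9.25 pos [0.4307 0.2534 0.1215] F [-1.5  0.2  0.7] w 54.2 q7 1.05
tool y [-0.029  1.    -0.   ] z [1.    0.029 0.003]
turn(tool,deg) [-0.9  0.2  0. ] shift now-axes cm [ 9.24  0.97 -0.39] shift aligned cm [ 9.25  0.97 -0.35]
```

```bash
python3 -m handwheel '[[[0,0.2,0],[2.5,1,-0.4],96],[[0,0,0],[2,0,0],96],[[0,0,0],[0,0,0],96]]'; python3 -c "
from h import *
plan([.4268,.2635,.029],2)"
```

```text
time: 9.62
eef_pos: [0.4307, 0.2613, 0.08]
tcp_rot: [0.444, 1.566, 0.466]
ft_force: [0.4, -0.4, -0.3]
gripper_width: 0.621
t 9.62 pos [0.4307 0.2613 0.08  ] F [ 0.4 -0.4 -0.3] w 54.6 q7 1.05
tool y [-0.021  1.     0.002] z [1.    0.021 0.004]
turn(tool,deg) [-0.8  0.3 -0.1] shift now-axes cm [ 5.1   0.22 -0.41] shift aligned cm [ 5.1   0.24 -0.38]
```

```bash
python3 -m handwheel '[[[-0.8,0.3,0],[1.5,0.2,-0.4],96],[[0,0,0],[2,0,0],96],[[0,0,0],[1.6,0,0],96],[[0,0,0],[0,0,0],96]]'; python3 -c "
from h import *
plan([.4268,.2635,.029],2)"
```

```text
time: 10.12
eef_pos: [0.4291, 0.264, 0.0304]
tcp_rot: [1.049, 1.564, 1.084]
ft_force: [-0.2, 0.6, -0.3]
gripper_width: 0.627
t 10.12 pos [0.4291 0.264  0.0304] F [-0.2  0.6 -0.3] w 55.2 q7 1.09
tool y [-0.035  0.999  0.006] z [0.999 0.035 0.003]
turn(tool,deg) [ 0.   0.2 -0.3] shift now-axes cm [ 0.14 -0.04 -0.23] shift aligned cm [ 0.14 -0.04 -0.23]
```

```bash
python3 -m handwheel '[[[0,0.2,-0.3],[0,0,-0.2],255],[[0,0,0],[0,0,0],255],[[0,0,0],[0,0,0],255],[[0,0,0],[-3,0,0],255],[[0,0,0],[-6,0,0],255],[[0,0,0],[-5,0,0],255]]'; python3 -c "
from h import *
plan([.545,-.348,.17],0)"
```

```text
time: 10.88
eef_pos: [0.4254, 0.2628, 0.1722]
tcp_rot: [-2.495, 1.564, -2.46]
ft_force: [-0.1, 0.6, -1.3]
gripper_width: 0.407
t 10.88 pos [0.4254 0.2628 0.1722] F [-0.1  0.6 -1.3] w 35.8 q7 1.01
tool y [-0.035  0.999 -0.004] z [ 0.999  0.035 -0.005]
turn(tool,deg) [ 2.  -0.3  0.2] shift now-axes cm [  0.42 -61.46   9.8 ] shift aligned cm [  0.22 -61.08  11.96]
```

```bash
python3 -m handwheel '[[[2,0,0],[0,-5,1],255],[[0,0,0],[0,-5.8,1.1],255],[[0,0,0],[0,-5.8,1.1],255],[[0,0,0],[0,-5.8,1.1],255],[[0,0,0],[0,-5.8,1.1],255],[[0,0,0],[0,-5.8,1.1],255],[[0,0,0],[0,-5.8,1.1],255],[[0,0,0],[0,-5.8,1.1],255],[[0,0,0],[0,-5.8,1.1],255],[[0,0,0],[0,-5.5,1.1],255],[[0,0,0],[0,-3,0.5],255],[[0,0,0],[0,0,0],255]]'; python3 -c "
from h import *
plan([.545,-.348,.11],0)"
```

```text
time: 12.38
eef_pos: [0.5493, -0.3504, 0.1783]
tcp_rot: [0.445, 1.56, 0.451]
ft_force: [0.2, 0.4, -0.4]
gripper_width: 0.408
t 12.38 pos [ 0.5493 -0.3504  0.1783] F [ 0.2  0.4 -0.4] w 35.9 q7 2.3
tool y [-0.007  1.     0.005] z [1.    0.007 0.01 ]
turn(tool,deg) [ 0.4  0.6 -0.3] shift now-axes cm [ 6.83  0.22 -0.5 ] shift aligned cm [ 6.83  0.24 -0.43]
```

```bash
python3 -m handwheel '[[[0.4,0.6,-0.3],[3,0.2,-0.5],255],[[0,0,0],[3,0,0],255],[[0,0,0],[1.2,0,0],255],[[0,0,0],[0,0,0],255]]'; python3 -c "
from h import *
plan([.545,-.348,.031],0)"
```

```text
time: 12.88
eef_pos: [0.5454, -0.3438, 0.1054]
tcp_rot: [1.368, 1.568, 1.371]
ft_force: [0.7, 0.2, -0.7]
gripper_width: 0.408
t 12.88 pos [ 0.5454 -0.3438  0.1054] F [ 0.7  0.2 -0.7] w 35.9 q7 2.32
tool y [-0.003  1.     0.002] z [1.    0.003 0.   ]
turn(tool,deg) [ 0.2  0.  -0.1] shift now-axes cm [ 7.44 -0.44 -0.04] shift aligned cm [ 7.44 -0.42 -0.04]
```

```bash
python3 -m handwheel '[[[0,0,0],[2,-0.4,0],255],[[0,0,0],[3,0,0],255],[[0,0,0],[1.6,0,0],255],[[0,0,0],[0,0,0],255]]'; python3 -c "
from h import *
plan([.545,-.348,.031],0)"
```

```text
time: 13.38
eef_pos: [0.5476, -0.3484, 0.0387]
tcp_rot: [0.117, 1.566, 0.121]
ft_force: [-0.4, 1.1, -0.4]
gripper_width: 0.41
t 13.38 pos [ 0.5476 -0.3484  0.0387] F [-0.4  1.1 -0.4] w 36.1 q7 2.36
tool y [-0.004  1.     0.001] z [1.    0.004 0.005]
turn(tool,deg) [ 0.2  0.3 -0. ] shift now-axes cm [ 0.77  0.05 -0.26] shift aligned cm [ 0.77  0.04 -0.26]
```

```bash
python3 -m handwheel '[[[0,0.3,0],[0.6,0,-0.3],255],[[0,0,0],[0.1,0,0],255],[[0,0,0],[0,0,0],127],[[0,0,0],[0,0,0],127],[[0,0,0],[0,0,0],127],[[0,0,0],[-4,0,0],127],[[0,0,0],[-6,0,0],96],[[0,0,0],[-5,0,0],96]]'; python3 -c "
from h import *
plan([.431,.3395,.2],6); c=cam('wrist'); save(c,'w6.png')"
```

```text
time: 14.38
eef_pos: [0.5437, -0.348, 0.1841]
tcp_rot: [2.72, 1.566, 2.724]
ft_force: [0.7, -0.1, -0.3]
gripper_width: 0.622
t 14.38 pos [ 0.5437 -0.348   0.1841] F [ 0.7 -0.1 -0.3] w 54.8 q7 2.29
tool y [-0.004  1.     0.002] z [ 1.     0.004 -0.004]
turn(tool,deg) [-5.8 -0.2 -0.1] shift now-axes cm [ -1.43  68.79 -11.01] shift aligned cm [-1.59 69.55 -4.02]
```

View pics/w6.png

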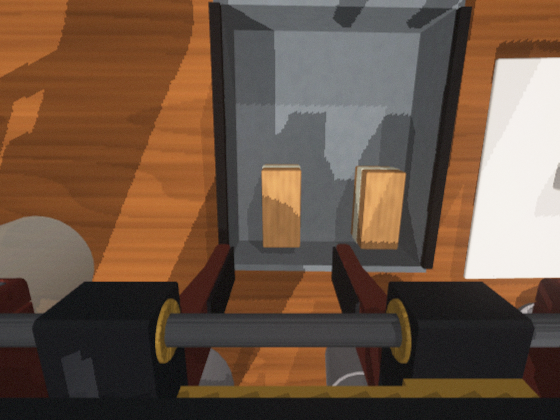

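```bash
python3 -m handwheel '[[[-5.8,0,0],[-2,5,-1],96],[[0,0,0],[0,5.9,-0.3],96],[[0,0,0],[0,5.9,-0.3],96],[[0,0,0],[0,5.9,-0.3],96],[[0,0,0],[0,5.9,-0.3],96],[[0,0,0],[0,5.9,-0.3],96],[[0,0,0],[0,5.9,-0.3],96],[[0,0,0],[0,5.9,-0.3],96],[[0,0,0],[0,5.9,-0.3],96],[[0,0,0],[0,5.9,-0.3],96],[[0,0,0],[0,5.9,-0.3],96],[[0,0,0],[0,4.9,-0.3],96],[[0,0,0],[0,0,0],96]]'; python3 -c "
from h import *
plan([.431,.3395,.1],6); c=cam('wrist'); save(c,'w7.png')"
```

```text
time: 16.05
eef_pos: [0.434, 0.3522, 0.2115]
tcp_rot: [-0.113, 1.552, -0.007]
ft_force: [0.8, -0.7, -0.8]
gripper_width: 0.626
t 16.05 pos [0.434  0.3522 0.2115] F [ 0.8 -0.7 -0.8] w 55.1 q7 0.93
tool y [-0.106  0.994 -0.002] z [0.994 0.106 0.019]
turn(tool,deg) [0.1 1.1 0.1] shift now-axes cm [11.14 -1.21 -0.65] shift aligned cm [11.15 -1.23 -0.44]
```

View pics/w7.png

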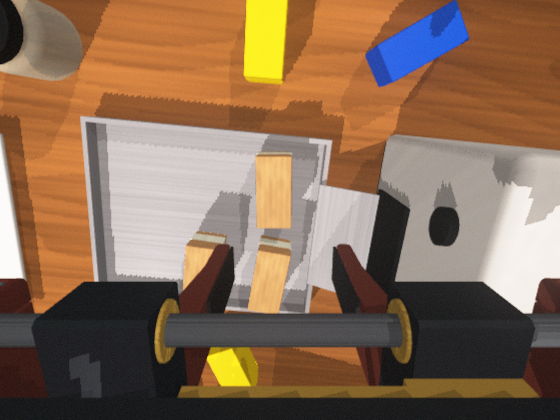

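```bash
python3 -c "
from h import *
c=cam('wrist')
P=[px2w(c,u,v,.053) for u,v in [(256,154),(292,154),(291,228),(256,228)]]; print(np.mean(P,0),np.degrees(np.arctan2(*(P[0]-P[3]+P[1]-P[2])[1::-1])))
"; python3 -m handwheel '[[[0,1.1,0],[4,-1.2,-0.6],96],[[0,0,0],[4,0,0],96],[[0,0,0],[0,0,0],96]]'; python3 -c "
from h import *
plan([.431,.3395,.029],6)"
```

```text
[0.42998037 0.33927839 0.053     ] -174.99751508004792
time: 16.52
eef_pos: [0.4344, 0.3296, 0.1311]
tcp_rot: [-1.14, 1.566, -1.047]
ft_force: [-0.6, 0.7, 0.6]
gripper_width: 0.621
t 16.52 pos [0.4344 0.3296 0.1311] F [-0.6  0.7  0.6] w 54.6 q7 0.98
tool y [-0.092  0.996 -0.004] z [0.996 0.092 0.002]
turn(tool,deg) [-0.7  0.1  0.3] shift now-axes cm [10.21  1.07 -0.27] shift aligned cm [10.21  1.02 -0.24]
```

```bash
python3 -m handwheel '[[[0,0,0.3],[3,1,-0.3],96],[[0,0,0],[2.5,0,0],96],[[0,0,0],[0,0,0],96]]'; python3 -c "
from h import *
plan([.430,.3395,.029],5.5)"
```

```text
time: 16.9
eef_pos: [0.435, 0.3377, 0.0802]
tcp_rot: [0.458, 1.562, 0.544]
ft_force: [-0.6, -0.2, 0.5]
gripper_width: 0.624
t 16.9 pos [0.435  0.3377 0.0802] F [-0.6 -0.2  0.5] w 54.9 q7 0.99
tool y [-0.086  0.996  0.004] z [0.996 0.086 0.008]
turn(tool,deg) [-0.6  0.4 -0.2] shift now-axes cm [ 5.11  0.2  -0.52] shift aligned cm [ 5.12  0.22 -0.48]
```

```bash
python3 -m handwheel '[[[-0.6,0.4,0],[1.5,0.2,-0.5],96],[[0,0,0],[2,0,0],96],[[0,0,0],[1.6,0,-0.1],96],[[0,0,0],[0,0,-0.2],96],[[0,0,0],[0,0,0],255],[[0,0,0],[0,0,0],255],[[0,0,0],[0,0,0],255],[[0,0,0],[0,0,0],255]]'; python3 -c "
from h import *
plan([.430,.3395,.029],5.5)"
```

```text
time: 17.9
eef_pos: [0.4298, 0.3414, 0.033]
tcp_rot: [0.947, 1.559, 1.043]
ft_force: [-0.2, 0.3, -0.9]
gripper_width: 0.406
t 17.9 pos [0.4298 0.3414 0.033 ] F [-0.2  0.3 -0.9] w 35.7 q7 1.01
tool y [-0.097  0.995  0.01 ] z [0.995 0.096 0.007]
turn(tool,deg) [ 0.   0.4 -0.6] shift now-axes cm [ 0.4  -0.19 -0.01] shift aligned cm [ 0.4  -0.19 -0.  ]
```

```bash
python3 -m handwheel '[[[0,0.4,-0.6],[-3,0,0],255],[[0,0,0],[-6,0,0],255],[[0,0,0],[-5,0,0],255]]'; python3 -c "
from h import *
plan([.430,-.254,.17],0)"
```

```text
time: 18.27
eef_pos: [0.4274, 0.3391, 0.1727]
tcp_rot: [-2.348, 1.56, -2.252]
ft_force: [1.1, 0.9, -1.3]
gripper_width: 0.407
t 18.27 pos [0.4274 0.3391 0.1727] F [ 1.1  0.9 -1.3] w 35.9 q7 0.96
tool y [-0.097  0.995 -0.008] z [ 0.995  0.096 -0.007]
turn(tool,deg) [ 5.5 -0.4  0.5] shift now-axes cm [  0.76 -59.05  -5.46] shift aligned cm [  0.27 -59.31   0.26]
```

```bash
python3 -m handwheel '[[[5.5,0,0],[0,-5,-0.3],255],[[0,0,0],[0,-5.7,1],255],[[0,0,0],[0,-5.7,1],255],[[0,0,0],[0,-5.7,1],255],[[0,0,0],[0,-5.7,1],255],[[0,0,0],[0,-5.7,0],255],[[0,0,0],[0,-5.7,-1],255],[[0,0,0],[0,-5.7,-1],255],[[0,0,0],[0,-5.7,-1],255],[[0,0,0],[0,-5.5,-1],255],[[0,0,0],[0,-3,0],255],[[0,0,0],[0,0,0],255]]'; python3 -c "
from h import *
plan([.430,-.254,.11],0)"
```

```text
time: 19.77
eef_pos: [0.4316, -0.2674, 0.1798]
tcp_rot: [0.106, 1.563, 0.105]
ft_force: [-0.3, -0.1, -1.5]
gripper_width: 0.409
t 19.77 pos [ 0.4316 -0.2674  0.1798] F [-0.3 -0.1 -1.5] w 36.0 q7 2.2
tool y [0.    1.    0.001] z [ 1.    -0.     0.008]
turn(tool,deg) [-0.   0.4 -0. ] shift now-axes cm [ 6.98  1.34 -0.21] shift aligned cm [ 6.98  1.34 -0.16]
```

```bash
python3 -m handwheel '[[[0,0.4,0],[3,1,-0.2],255],[[0,0,0],[3,0,0],255],[[0,0,0],[1,0,0],255],[[0,0,0],[0,0,0],255]]'; python3 -c "
from h import *
plan([.430,-.254,.034],0)"
```

```text
time: 20.27
eef_pos: [0.431, -0.2535, 0.1088]
tcp_rot: [0.989, 1.567, 0.992]
ft_force: [0.7, -0.5, -0.7]
gripper_width: 0.407
t 20.27 pos [ 0.431  -0.2535  0.1088] F [ 0.7 -0.5 -0.7] w 35.8 q7 2.25
tool y [-0.003  1.     0.003] z [1.    0.003 0.002]
turn(tool,deg) [ 0.2  0.1 -0.2] shift now-axes cm [ 7.48 -0.08 -0.12] shift aligned cm [ 7.48 -0.05 -0.1 ]
```

```bash
python3 -m handwheel '[[[0,0.1,0],[2,0,-0.1],255],[[0,0,0],[3,0,0],255],[[0,0,0],[1.6,0,0],255],[[0,0,0],[0,0,0],255]]'; python3 -c "
from h import *
plan([.430,-.254,.034],0)"
```

```text
time: 20.78
eef_pos: [0.4343, -0.2532, 0.0453]
tcp_rot: [0.222, 1.563, 0.227]
ft_force: [-0.3, 0.2, -1.5]
gripper_width: 0.408
t 20.77 pos [ 0.4343 -0.2532  0.0453] F [-0.3  0.2 -1.5] w 35.9 q7 2.33
tool y [-0.005  1.     0.002] z [1.    0.005 0.008]
turn(tool,deg) [ 0.3  0.4 -0.1] shift now-axes cm [ 1.12 -0.08 -0.44] shift aligned cm [ 1.13 -0.08 -0.43]
```

```bash
python3 -m handwheel '[[[0,0.4,0],[0.8,0,-0.4],255],[[0,0,0],[0.3,0,-0.1],255],[[0,0,0],[0,0,0],127],[[0,0,0],[0,0,0],127],[[0,0,0],[0,0,0],127],[[0,0,0],[-4,0,0],127],[[0,0,0],[-6,0,0],96],[[0,0,0],[-5,0,0],96]]'; python3 -c "
from h import *
plan([.532,.3441,.2],-4.1); c=cam('top'); save(c,'t8.png',(120,140,460,300),2.2); c=cam('wrist'); save(c,'w8.png')"
```

```text
time: 21.78
eef_pos: [0.4283, -0.2534, 0.1873]
tcp_rot: [2.55, 1.567, 2.554]
ft_force: [0.8, 0.5, -0.5]
gripper_width: 0.62
t 21.77 pos [ 0.4283 -0.2534  0.1873] F [ 0.8  0.5 -0.5] w 54.6 q7 2.17
tool y [-0.004  1.     0.002] z [ 1.     0.004 -0.003]
turn(tool,deg) [ 4.4 -0.2 -0.1] shift now-axes cm [-1.18 59.71 10.62] shift aligned cm [-1.27 60.34  6.07]
```

View pics/t8.png

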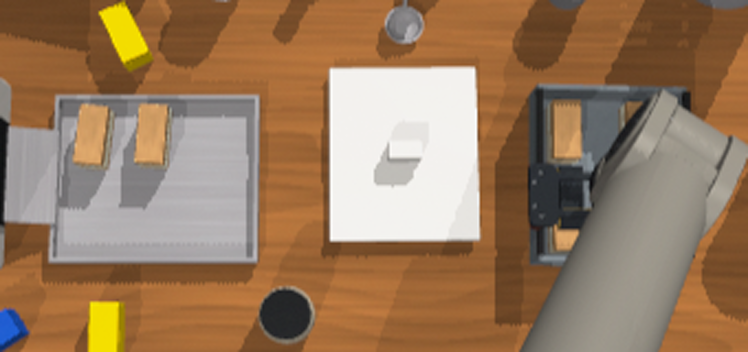

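View pics/w8.png

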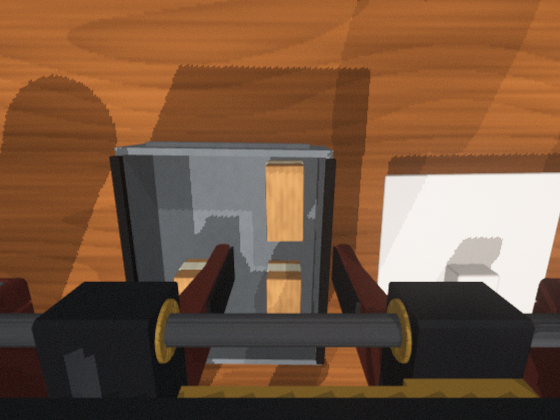

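```bash
python3 -m handwheel '[[[2.5,0,0],[-1.5,5,1.3],96],[[0,0,0],[0,5.7,1.2],96],[[0,0,0],[0,5.7,1.2],96],[[0,0,0],[0,5.7,1.2],96],[[0,0,0],[0,5.7,1.2],96],[[0,0,0],[0,5.7,1.2],96],[[0,0,0],[0,5.7,1.2],96],[[0,0,0],[0,5.7,1.2],96],[[0,0,0],[0,5.2,1.2],96],[[0,0,0],[0,2,1.2],96],[[0,0,0],[0,0,0],96]]'; python3 -c "
from h import *
plan([.533,.2688,.1],-2.1); c=cam('wrist'); save(c,'w9.png')"
```

```text
time: 23.25
eef_pos: [0.5741, 0.2771, 0.2005]
tcp_rot: [-0.016, 1.567, -0.06]
ft_force: [0.2, -0.9, -0.1]
gripper_width: 0.626
t 23.25 pos [0.5741 0.2771 0.2005] F [ 0.2 -0.9 -0.1] w 55.1 q7 1.12
tool y [ 0.044  0.999 -0.   ] z [ 0.999 -0.044  0.004]
turn(tool,deg) [-0.4  0.2  0. ] shift now-axes cm [10.03 -1.   -4.11] shift aligned cm [10.05 -0.98 -4.08]
```

View pics/w9.png

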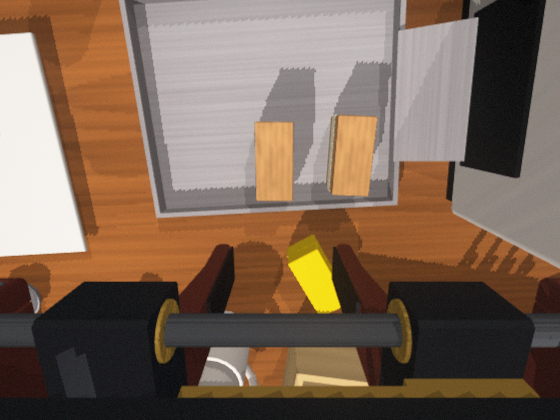

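```bash
python3 -c "
from h import *
c=cam('wrist')
P=[px2w(c,u,v,.053) for u,v in [(255,122),(293,122),(293,200),(256,200)]]; print(np.mean(P,0),np.degrees(np.arctan2(*(P[0]-P[3]+P[1]-P[2])[1::-1])))
P=[px2w(c,u,v,.053) for u,v in [(337,116),(377,117),(369,195),(331,193)]]; print(np.mean(P,0),np.degrees(np.arctan2(*(P[0]-P[3]+P[1]-P[2])[1::-1])))
"; python3 -m handwheel '[[[0,0,0],[2,-0.5,-4.1],96],[[0,0,0],[4,0,0],96],[[0,0,0],[3,0,0],96],[[0,0,0],[0,0,0],96]]'; python3 -c "
from h import *
plan([.533,.2680,.029],-2.4)"
```

```text
[0.53346613 0.26947644 0.053     ] 177.3356304435182
[0.5314675  0.34459982 0.053     ] 175.62507545880217
time: 23.85
eef_pos: [0.531, 0.2637, 0.1097]
tcp_rot: [-0.398, 1.566, -0.453]
ft_force: [-0.4, -0.3, -0.7]
gripper_width: 0.627
t 23.85 pos [0.531  0.2637 0.1097] F [-0.4 -0.3 -0.7] w 55.2 q7 1.12
tool y [ 0.055  0.998 -0.002] z [ 0.998 -0.055  0.004]
turn(tool,deg) [-0.8  0.2  0.1] shift now-axes cm [8.07 0.46 0.14] shift aligned cm [8.07 0.44 0.18]
```

```bash
python3 -m handwheel '[[[-0.8,0.2,0],[1.5,0.5,0.1],96],[[0,0,0],[2,0,0],96],[[0,0,0],[0,0,0],96]]'; python3 -c "
from h import *
plan([.533,.2690,.029],-2.4)"
```

```text
time: 24.22
eef_pos: [0.5347, 0.2682, 0.0763]
tcp_rot: [0.218, 1.567, 0.176]
ft_force: [0.1, -0.4, 0.8]
gripper_width: 0.625
t 24.23 pos [0.5347 0.2682 0.0763] F [ 0.1 -0.4  0.8] w 55.0 q7 1.14
tool y [0.042 0.999 0.001] z [ 0.999 -0.042  0.004]
turn(tool,deg) [-0.   0.2 -0.1] shift now-axes cm [ 4.73  0.07 -0.19] shift aligned cm [ 4.73  0.08 -0.17]
```

```bash
python3 -m handwheel '[[[0,0.2,0],[1.5,0.1,-0.2],96],[[0,0,0],[2,0,0],96],[[0,0,0],[1.3,0,-0.1],96],[[0,0,0],[0,0,-0.1],96],[[0,0,0],[0,0,0],255],[[0,0,0],[0,0,0],255],[[0,0,0],[0,0,0],255],[[0,0,0],[0,0,0],255]]'; python3 -c "
from h import *
plan([.533,.2690,.029],-2.4)"
```

```text
time: 25.22
eef_pos: [0.5321, 0.2704, 0.0272]
tcp_rot: [0.768, 1.566, 0.726]
ft_force: [0.9, 0.4, -0.5]
gripper_width: 0.408
t 25.23 pos [0.5321 0.2704 0.0272] F [ 0.9  0.4 -0.5] w 35.9 q7 1.16
tool y [0.042 0.999 0.003] z [ 0.999 -0.042  0.003]
turn(tool,deg) [-0.   0.2 -0.2] shift now-axes cm [-0.18 -0.14  0.09] shift aligned cm [-0.18 -0.14  0.09]
```

Grasp z 0.027; place at 0.028.

```bash
python3 -m handwheel '[[[0,0,0],[-3,0,0],255],[[0,0,0],[-6,0,0],255],[[0,0,0],[-6,0,0],255],[[2.4,0,0],[0,-5,-0.8],255],[[0,0,0],[0,-5.7,-1],255],[[0,0,0],[0,-5.7,-1],255],[[0,0,0],[0,-5.7,-1],255],[[0,0,0],[0,-5.7,-1],255],[[0,0,0],[0,-5.7,-1],255],[[0,0,0],[0,-5.7,-1],255],[[0,0,0],[0,-5.7,-1],255],[[0,0,0],[0,-5.7,-1],255],[[0,0,0],[0,-5.7,-1],255],[[0,0,0],[0,-4,-0.5],255],[[0,0,0],[0,0,0],255]]'; python3 -c "
from h import *
plan([.430,-.348,.11],0)"
```

```text
time: 27.1
eef_pos: [0.3771, -0.3401, 0.1816]
tcp_rot: [0.396, 1.554, 0.313]
ft_force: [0.2, 0.9, -1.7]
gripper_width: 0.406
t 27.1 pos [ 0.3771 -0.3401  0.1816] F [ 0.2  0.9 -1.7] w 35.7 q7 2.35
tool y [0.083 0.997 0.006] z [ 0.996 -0.083  0.015]
turn(tool,deg) [-4.8  0.9 -0.3] shift now-axes cm [ 7.24 -0.39  5.23] shift aligned cm [ 7.16 -0.79  5.29]
```

```bash
python3 -m handwheel '[[[-4.8,0.9,0],[1,-0.4,5.2],255],[[0,0,0],[3,-0.3,0],255],[[0,0,0],[2.5,0,0],255],[[0,0,0],[0,0,0],255]]'; python3 -c "
from h import *
plan([.430,-.350,.028],0)"
```

```text
time: 27.6
eef_pos: [0.4319, -0.3472, 0.116]
tcp_rot: [1.424, 1.562, 1.43]
ft_force: [-0.0, -0.4, -0.4]
gripper_width: 0.406
t 27.6 pos [ 0.4319 -0.3472  0.116 ] F [-0.  -0.4 -0.4] w 35.7 q7 2.47
tool y [-0.006  1.     0.009] z [1.    0.006 0.001]
turn(tool,deg) [ 0.3  0.1 -0.5] shift now-axes cm [ 8.8  -0.35 -0.2 ] shift aligned cm [ 8.8  -0.28 -0.19]
```

```bash
python3 -m handwheel '[[[0.3,0,-0.5],[2,-0.2,-0.2],255],[[0,0,0],[3,0,0],255],[[0,0,0],[2.5,0,-0.1],255],[[0,0,0],[0.2,0,-0.2],255]]'; python3 -c "
from h import *
plan([.430,-.350,.028],0)"
```

```text
time: 28.1
eef_pos: [0.4309, -0.3473, 0.042]
tcp_rot: [-0.13, 1.563, -0.126]
ft_force: [0.2, -0.5, -1.1]
gripper_width: 0.407
t 28.1 pos [ 0.4309 -0.3473  0.042 ] F [ 0.2 -0.5 -1.1] w 35.8 q7 2.54
tool y [-0.004  1.    -0.001] z [1.    0.004 0.008]
turn(tool,deg) [0.2 0.4 0.1] shift now-axes cm [ 1.4  -0.27 -0.1 ] shift aligned cm [ 1.4  -0.27 -0.09]
```

```bash
python3 -m handwheel '[[[0,0.4,0],[1,-0.1,-0.1],255],[[0,0,0],[0.4,0,-0.1],255],[[0,0,0],[0,0,0],255]]'; python3 -c "
from h import *
plan([.430,-.350,.028],0)"
```

```text
time: 28.48
eef_pos: [0.4306, -0.349, 0.0302]
tcp_rot: [-0.625, 1.566, -0.62]
ft_force: [0.1, 0.0, -1.7]
gripper_width: 0.407
t 28.48 pos [ 0.4306 -0.349   0.0302] F [ 0.1  0.  -1.7] w 35.8 q7 2.55
tool y [-0.005  1.    -0.003] z [1.    0.005 0.004]
turn(tool,deg) [0.3 0.2 0.2] shift now-axes cm [ 0.22 -0.09 -0.06] shift aligned cm [ 0.22 -0.1  -0.06]
```

```bash
python3 -m handwheel '[[[0,0,0],[0.2,0,0],255],[[0,0,0],[0,0,0],127],[[0,0,0],[0,0,0],127],[[0,0,0],[0,0,0],127],[[0,0,0],[-4,0,0],127],[[0,0,0],[-6,0,0],96],[[0,0,0],[-6,0,0],96]]'; python3 -c "
from h import *
plan([.5315,.3443,.2],-4.2); c=cam('top'); save(c,'t10.png',(120,140,460,300),2.2); c=cam('wrist'); save(c,'w10.png')"
```

```text
time: 29.35
eef_pos: [0.4282, -0.3473, 0.1891]
tcp_rot: [2.996, 1.568, 3.001]
ft_force: [0.7, -0.3, -0.7]
gripper_width: 0.618
t 29.35 pos [ 0.4282 -0.3473  0.1891] F [ 0.7 -0.3 -0.7] w 54.4 q7 2.4
tool y [-0.004  1.     0.   ] z [ 1.     0.004 -0.003]
turn(tool,deg) [ 4.5 -0.2 -0. ] shift now-axes cm [-1.09 69.12 10.63] shift aligned cm [-1.09 69.73  5.23]
```

View pics/t10.png

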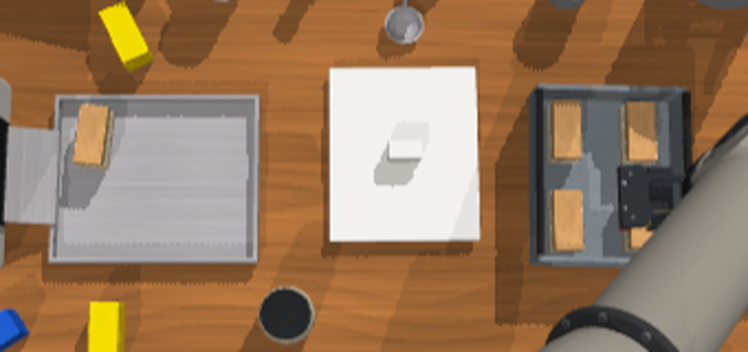

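View pics/w10.png

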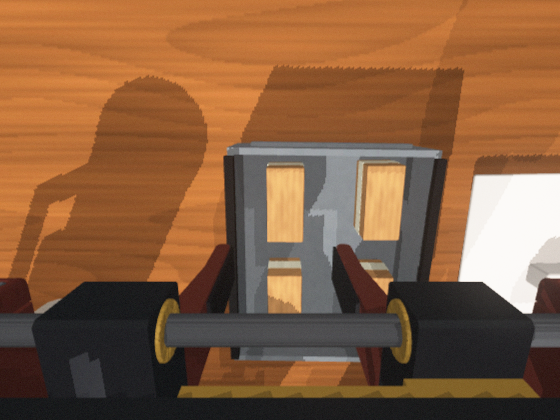

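Four in the tote, nicely in the corners. Now the last (A).

```bash
python3 -m handwheel '[[[4.4,0,0],[-1.5,5,1],96],[[0,0,0],[0,5.9,0.4],96],[[0,0,0],[0,5.9,0.4],96],[[0,0,0],[0,5.9,0.4],96],[[0,0,0],[0,5.9,0.4],96],[[0,0,0],[0,5.9,0.4],96],[[0,0,0],[0,5.9,0.4],96],[[0,0,0],[0,5.9,0.4],96],[[0,0,0],[0,5.9,0.4],96],[[0,0,0],[0,5.9,0.4],96],[[0,0,0],[0,5.9,0.4],96],[[0,0,0],[0,5,0.4],96],[[0,0,0],[0,0,0],96]]'; python3 -c "
from h import *
plan([.5315,.3443,.1],-4.2)"
```

```text
time: 31.08
eef_pos: [0.5358, 0.3553, 0.203]
tcp_rot: [-0.482, 1.56, -0.561]
ft_force: [-0.8, -1.0, 0.3]
gripper_width: 0.623
t 31.07 pos [0.5358 0.3553 0.203 ] F [-0.8 -1.   0.3] w 54.8 q7 0.96
tool y [ 0.079  0.997 -0.005] z [ 0.997 -0.079  0.009]
turn(tool,deg) [-0.3  0.5  0.3] shift now-axes cm [10.31 -1.08 -0.43] shift aligned cm [10.3  -1.12 -0.34]
```

```bash
python3 -c "
from h import *
c=cam('wrist');save(c,'w11.png')"; python3 -m handwheel '[[[0,0.5,0.3],[3,-0.3,-0.4],96],[[0,0,0],[4,0,0],96],[[0,0,0],[2,0,0],96],[[0,0,0],[0,0,0],96]]'; python3 -c "
from h import *
plan([.5315,.3443,.029],-4.2)"
```

```text
time: 31.62
eef_pos: [0.5332, 0.3415, 0.1109]
tcp_rot: [-1.389, 1.567, -1.479]
ft_force: [-0.6, 0.3, -0.5]
gripper_width: 0.622
t 31.62 pos [0.5332 0.3415 0.1109] F [-0.6  0.3 -0.5] w 54.8 q7 1.01
tool y [ 0.09   0.996 -0.004] z [ 0.996 -0.09   0.001]
turn(tool,deg) [-1.   0.   0.2] shift now-axes cm [ 8.19  0.3  -0.2 ] shift aligned cm [ 8.19  0.27 -0.19]
```

View pics/w11.png

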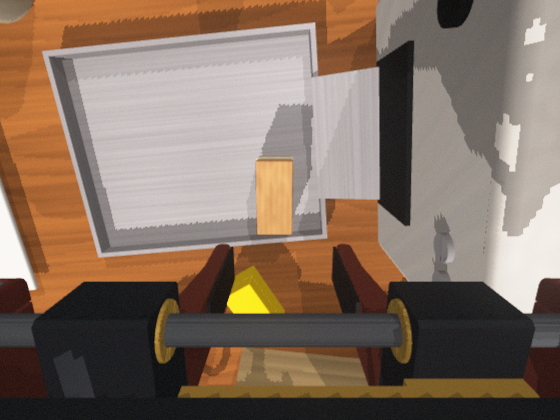

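```bash
python3 -m handwheel '[[[-0.8,0,0],[2,0.3,-0.2],96],[[0,0,0],[2.5,0,0],96],[[0,0,0],[0,0,0],96]]'; python3 -c "
from h import *
plan([.5315,.3443,.029],-4.2)"
```

```text
time: 32.0
eef_pos: [0.5326, 0.3435, 0.0657]
tcp_rot: [-0.699, 1.567, -0.776]
ft_force: [0.2, -0.3, -0.3]
gripper_width: 0.622
t 32.0 pos [0.5326 0.3435 0.0657] F [ 0.2 -0.3 -0.3] w 54.8 q7 1.04
tool y [ 0.077  0.997 -0.002] z [ 0.997 -0.077  0.003]
turn(tool,deg) [-0.2  0.2  0.1] shift now-axes cm [ 3.67  0.08 -0.13] shift aligned cm [ 3.67  0.07 -0.11]
```

```bash
python3 -m handwheel '[[[0,0.2,0],[2,0,-0.2],96],[[0,0,0],[1.6,0,0],96],[[0,0,0],[0,0,-0.1],96],[[0,0,0],[0,0,0],255],[[0,0,0],[0,0,0],255],[[0,0,0],[0,0,0],255],[[0,0,0],[0,0,0],255]]'; python3 -c "
from h import *
plan([.487,-.301,.029],0)"
```

```text
time: 32.88
eef_pos: [0.5308, 0.3447, 0.0297]
tcp_rot: [0.091, 1.569, 0.015]
ft_force: [0.2, -0.1, -1.5]
gripper_width: 0.409
t 32.88 pos [0.5308 0.3447 0.0297] F [ 0.2 -0.1 -1.5] w 36.0 q7 1.05
tool y [0.076 0.997 0.   ] z [ 0.997 -0.076  0.002]
turn(tool,deg) [-4.4  0.1 -0. ] shift now-axes cm [ 6.000e-02 -6.472e+01  5.500e-01] shift aligned cm [  0.07 -64.57  -4.38]
```

```bash
python3 -m handwheel '[[[0,0,0],[-3,0,0],255],[[0,0,0],[-6,0,0],255],[[0,0,0],[-6,0,0],255],[[-4.4,0,0],[0,-5,0],255],[[0,0,0],[0,-5.8,-0.5],255],[[0,0,0],[0,-5.8,-0.5],255],[[0,0,0],[0,-5.8,-0.5],255],[[0,0,0],[0,-5.8,-0.5],255],[[0,0,0],[0,-5.8,-0.5],255],[[0,0,0],[0,-5.8,-0.5],255],[[0,0,0],[0,-5.8,-0.5],255],[[0,0,0],[0,-5.8,-0.5],255],[[0,0,0],[0,-5.8,-0.5],255],[[0,0,0],[0,-5.5,-0.4],255],[[0,0,0],[0,-2,0],255],[[0,0,0],[0,0,0],255]]'; python3 -c "
from h import *
plan([.487,-.301,.11],0);c=cam('wrist');save(c,'w12.png')"
```

```text
time: 34.88
eef_pos: [0.4792, -0.3217, 0.1863]
tcp_rot: [0.175, 1.559, 0.18]
ft_force: [0.8, 1.2, -2.7]
gripper_width: 0.409
t 34.88 pos [ 0.4792 -0.3217  0.1863] F [ 0.8  1.2 -2.7] w 36.0 q7 2.31
tool y [-0.005  1.     0.002] z [1.    0.005 0.011]
turn(tool,deg) [ 0.3  0.7 -0.1] shift now-axes cm [7.64 2.06 0.71] shift aligned cm [7.63 2.07 0.78]
```

View pics/w12.png

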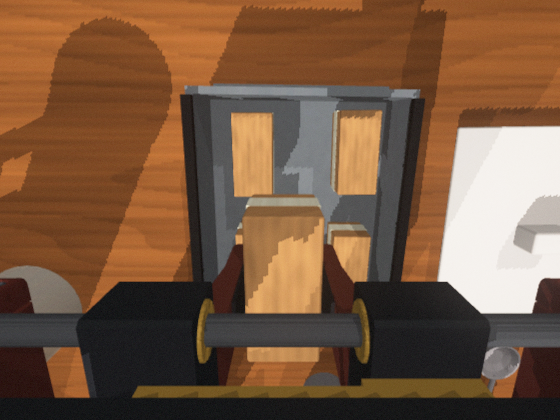

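```bash
python3 -c "
from h import *
c=cam('wrist')
for u,v in [(233,113),(273,113),(233,195),(274,195),(338,111),(380,111),(340,194),(380,194),(332,238),(369,238)]: print(u,v,px2w(c,u,v,.054).round(4))"
python3 -m handwheel '[[[0.3,0.7,0],[2,1.5,0.7],255],[[0,0,0],[3,0,0],255],[[0,0,0],[2,0,0],255],[[0,0,0],[0,0,0],255]]'; python3 -c "
from h import *
plan([.487,-.301,.031],0)"
```

```text
233 113 [ 0.3966 -0.364   0.054 ]
273 113 [ 0.3964 -0.3294  0.054 ]
233 195 [ 0.4692 -0.3668  0.054 ]
274 195 [ 0.469  -0.3287  0.054 ]
338 111 [ 0.3945 -0.2733  0.054 ]
380 111 [ 0.3943 -0.237   0.054 ]
340 194 [ 0.4677 -0.2675  0.054 ]
380 194 [ 0.4676 -0.2303  0.054 ]
332 238 [ 0.5113 -0.2728  0.054 ]
369 238 [ 0.5111 -0.237   0.054 ]
time: 35.48
eef_pos: [0.4902, -0.2916, 0.1105]
tcp_rot: [1.969, 1.56, 1.983]
ft_force: [0.6, 1.0, -1.0]
gripper_width: 0.411
t 35.48 pos [ 0.4902 -0.2916  0.1105] F [ 0.6  1.  -1. ] w 36.2 q7 2.32
tool y [-0.015  1.     0.01 ] z [ 1.     0.015 -0.004]
turn(tool,deg) [ 0.8 -0.2 -0.5] shift now-axes cm [ 7.94 -1.01 -0.3 ] shift aligned cm [ 7.95 -0.94 -0.32]
```

```bash
python3 -m handwheel '[[[0.8,-0.2,-0.5],[1,-0.9,0],255],[[0,0,0],[0.5,0,0],255],[[0,0,0],[0,0,0],255]]'; python3 -c "
from h import *
plan([.4895,-.3005,.031],0)"
```

```text
time: 35.85
eef_pos: [0.4918, -0.2991, 0.0949]
tcp_rot: [0.667, 1.57, 0.67]
ft_force: [-0.2, -0.4, -0.9]
gripper_width: 0.404
t 35.85 pos [ 0.4918 -0.2991  0.0949] F [-0.2 -0.4 -0.9] w 35.5 q7 2.33
tool y [-0.002  1.     0.   ] z [1.    0.002 0.001]
turn(tool,deg) [ 0.1  0.  -0. ] shift now-axes cm [ 6.39 -0.14 -0.23] shift aligned cm [ 6.39 -0.14 -0.23]
```

```bash
python3 -m handwheel '[[[0,0,0],[1.5,-0.1,-0.25],255],[[0,0,0],[1.5,0,-0.05],255],[[0,0,0],[0,0,0],255]]'; python3 -c "
from h import *
plan([.4895,-.3005,.031],0)"
```

```text
time: 36.22
eef_pos: [0.4886, -0.3005, 0.0631]
tcp_rot: [0.17, 1.57, 0.172]
ft_force: [0.3, -0.8, -0.8]
gripper_width: 0.411
t 36.23 pos [ 0.4886 -0.3005  0.0631] F [ 0.3 -0.8 -0.8] w 36.1 q7 2.36
tool y [-0.002  1.     0.   ] z [1.    0.002 0.001]
turn(tool,deg) [ 0.1  0.1 -0. ] shift now-axes cm [ 3.21 -0.    0.09] shift aligned cm [ 3.21 -0.    0.09]
```

```bash
python3 -m handwheel '[[[0,0,0],[1.5,0,0],255],[[0,0,0],[1.2,0,0],255],[[0,0,0],[0.3,0,0],255],[[0,0,0],[0,0,0],255]]'; python3 -c "
from h import *
plan([.4895,-.3005,.031],0)"
```

```text
time: 36.72
eef_pos: [0.4886, -0.3006, 0.0307]
tcp_rot: [0.291, 1.57, 0.293]
ft_force: [0.3, 0.2, -0.9]
gripper_width: 0.407
t 36.73 pos [ 0.4886 -0.3006  0.0307] F [ 0.3  0.2 -0.9] w 35.8 q7 2.39
tool y [-0.001  1.     0.   ] z [1.    0.001 0.001]
turn(tool,deg) [ 0.1  0.1 -0. ] shift now-axes cm [-0.03  0.01  0.09] shift aligned cm [-0.03  0.01  0.09]
```

```bash
python3 -m handwheel '[[[0,0,0],[0,0,0],127],[[0,0,0],[0,0,0],127],[[0,0,0],[0,0,0],127],[[0,0,0],[-4,0,0],127],[[0,0,0],[-6,0,0],96],[[0,0,0],[-6,0,0],96],[[0,0,0],[-6,0,2],40],[[0,0,0],[-5,0,3],40],[[0,0,0],[0,0,4],40],[[0,0,0],[0,0,0],40]]'; python3 -c "
from h import *
plan([.5183,-.0508,.2],0.5);c=cam('wrist');save(c,'w13.png');save(c,'w13b.png',(120,20,420,240),2.6)"
```

```text
time: 37.98
eef_pos: [0.58, -0.3007, 0.3108]
tcp_rot: [-0.039, 1.564, -0.038]
ft_force: [-0.5, 0.9, 0.1]
gripper_width: 0.84
t 37.98 pos [ 0.58   -0.3007  0.3108] F [-0.5  0.9  0.1] w 73.9 q7 2.17
tool y [-0.001  1.    -0.   ] z [1.    0.001 0.006]
turn(tool,deg) [-0.5  0.4  0. ] shift now-axes cm [11.04 25.   -6.22] shift aligned cm [11.08 25.04 -5.95]
```

View pics/w13.png

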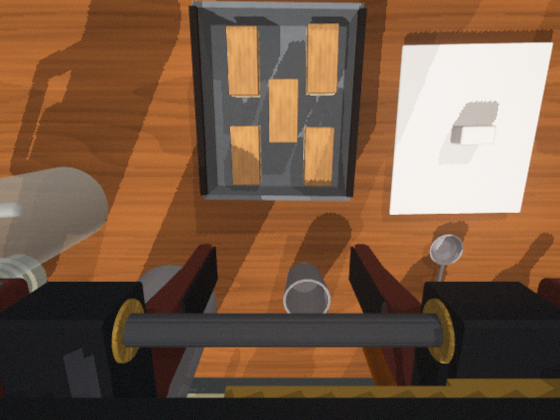

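View pics/w13b.png

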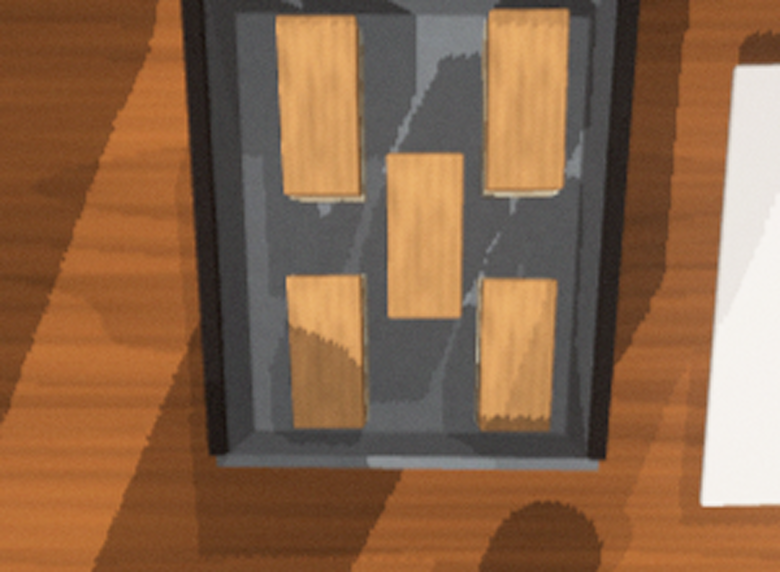

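Run:
```python
from h import *
c=cam('wrist'); save(c,'w13c.png',(180,0,380,30),4)
save(c,'w13d.png',(180,180,380,210),4)
for u,v,z in [(190.5,8,.077),(366,9.5,.077),(353,196.5,.077),(200,195.5,.077),(275,199.5,.07),(275,3,.07)]: print(u,v,px2w(c,u,v,z).round(4))
c=cam('top'); save(c,'t13.png',(260,150,450,280),4)
```

```text
190.5 8 [ 0.383  -0.4018  0.077 ]
366 9.5 [ 0.3849 -0.2119  0.077 ]
353 196.5 [ 0.592  -0.2139  0.077 ]
200 195.5 [ 0.5903 -0.4069  0.077 ]
275 199.5 [ 0.5973 -0.3126  0.07  ]
275 3 [ 0.3762 -0.3105  0.07  ]
```

View pics/w13c.png

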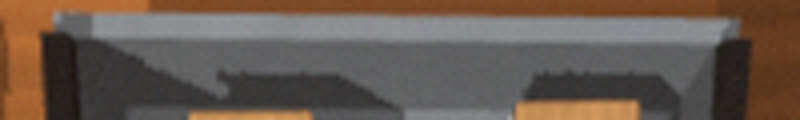

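View pics/w13d.png

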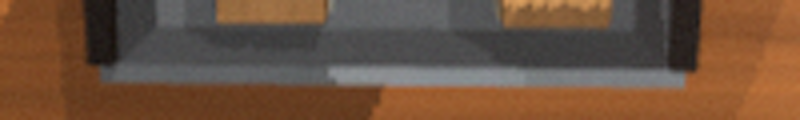

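View pics/t13.png

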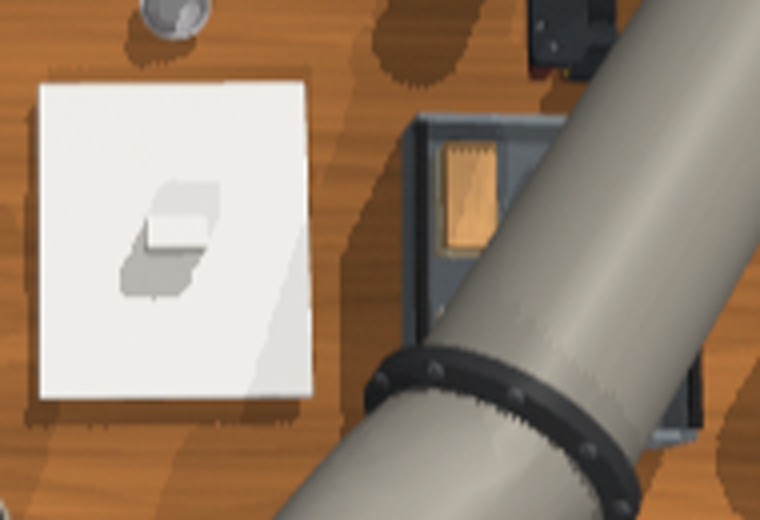

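Run:
```python
from h import *
for i in range(3):
    c=cam('wrist'); s=c['s']
    print(s['eef_pos'].round(4), px2w(c,120+425/2.6,20+235.5/2.6,.054).round(4),px2w(c,276,197,.077).round(4))
for k in range(3):
    c=cam('top')
    # tote +y seal inner/outer edges from t13 crop at v=300: gray outer 403, black 415-428
    for x,y,z in [(403,300,.07),(414,300,.077),(429,300,.077),(697,400,.077),(704,400,.07),(470,197,.054)]:
        print(x,px2w(c,260+x/4-.4,150+y/4-.4,z).round(4))
    break
```

```text
[ 0.5762 -0.3029  0.3109] [ 0.4853 -0.3018  0.054 ] [ 0.5898 -0.3117  0.077 ]
[ 0.576  -0.3029  0.3107] [ 0.485  -0.3016  0.054 ] [ 0.5894 -0.3116  0.077 ]
[ 0.5759 -0.3028  0.3107] [ 0.485  -0.3015  0.054 ] [ 0.5894 -0.3115  0.077 ]
403 [ 0.4685 -0.2035  0.07  ]
414 [ 0.4676 -0.2098  0.077 ]
429 [ 0.4677 -0.2199  0.077 ]
697 [ 0.4018 -0.3992  0.077 ]
704 [ 0.4025 -0.4061  0.07  ]
470 [ 0.5434 -0.2538  0.054 ]
```

```bash
python3 -m handwheel '[[[0,0,0],[1,5,-1.2],40],[[0,0,0],[2,5,-1.2],40],[[0,0,0],[2,5,-1.2],40],[[0,0,0],[2,5,-1.2],40],[[0,0,0],[2,5,-1],40],[[0,0,0],[1,0,0],40],[[0,0,0],[0,0,0],40],[[0,0,0],[0,0,0],40]]'
python3 - <<'E'
from h import *
plan([.5183,-.0508,.1],0.5);c=cam('wrist');save(c,'w14.png');
c=cam('top'); save(c,'t14.png',(350,170,450,270),6)
E
```

```text
time: 39.33
eef_pos: [0.5154, -0.0496, 0.2077]
tcp_rot: [-0.153, 1.565, -0.164]
ft_force: [0.5, -0.9, 0.2]
gripper_width: 0.842
t 39.33 pos [ 0.5154 -0.0496  0.2077] F [ 0.5 -0.9  0.2] w 74.1 q7 1.7
tool y [ 0.011  1.    -0.001] z [ 1.    -0.011  0.006]
turn(tool,deg) [-1.1  0.3  0.1] shift now-axes cm [10.77 -0.1   0.22] shift aligned cm [10.77 -0.12  0.29]
```

View pics/w14.png

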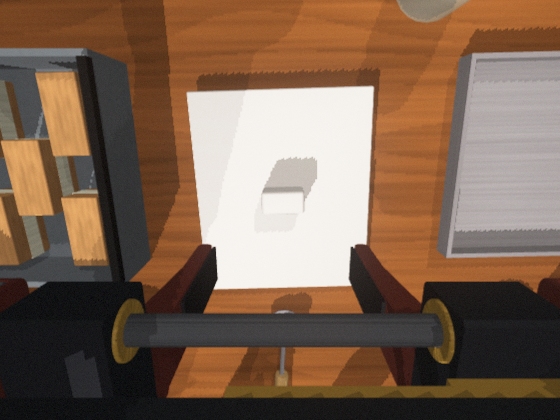

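View pics/t14.png

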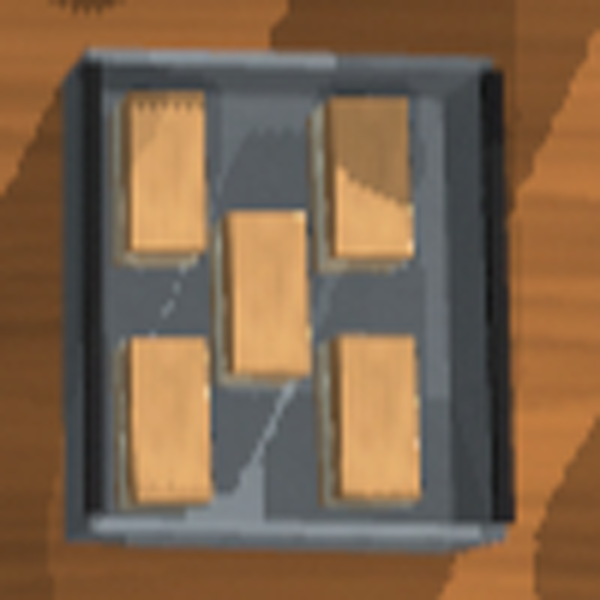

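Run:
```python
from h import *
c=cam('top')
def P(x,y,z,k=6,o=(350,170)): return px2w(c,o[0]+x/k-.42,o[1]+y/k-.42,z)
for n,a in {'Lin top':(103,62,.077),'Lin bot':(105,522,.077),'Lout_low top':(84,62,.07),'Lout_low bot':(85,522,.07),'Rout top':(500,71,.077),'Rout bot':(514,521,.077),'Rin_low top':(480,71,.07),'Rin_low bot':(489,521,.07),
 'carton mid':(269,293,.054),'cTL':(168,172,.054),'cBR':(380,418,.054),'rim top':(290,52,.07),'rim bot inner':(290,521,.07), 'rim bot outer':(290,540,.07)}.items(): print(n,P(*a).round(4))
# predicted pixels for pose hypotheses
def pred(x,y,yaw):
    T=R.from_euler('z',yaw,degrees=True)
    for n,q in {'Lin top':(.104,.087,.077),'Lin bot':(-.104,.087,.077),'Rout top':(.104,-.095,.077),'Rout bot':(-.104,-.095,.077)}.items():
        w=T.apply(q)+[x,y,0]; u,v=w2px(c,w); print(n,((u-350+.42)*6).round(0),((v-170+.42)*6).round(0))
for h in [(.487,-.305,0),(.487,-.305,-1)]: print(h); pred(*h)
s=env.read_state(); cw=cam('wrist'); save(cw,'w14b.png',(180,70,400,300),2.5)
```

```text
Lin top [ 0.5916 -0.222   0.077 ]
Lin bot [ 0.3812 -0.219   0.077 ]
Lout_low top [ 0.5931 -0.2144  0.07  ]
Lout_low bot [ 0.3817 -0.2112  0.07  ]
Rout top [ 0.5895 -0.4041  0.077 ]
Rout bot [ 0.3835 -0.4023  0.077 ]
Rin_low top [ 0.591 -0.397  0.07 ]
Rin_low bot [ 0.384  -0.3931  0.07  ]
carton mid [ 0.489  -0.3005  0.054 ]
cTL [ 0.5451 -0.2552  0.054 ]
cBR [ 0.4318 -0.3497  0.054 ]
rim top [ 0.5989 -0.3096  0.07  ]
rim bot inner [ 0.3831 -0.3034  0.07  ]
rim bot outer [ 0.3745 -0.3032  0.07  ]
(0.487, -0.305, 0)
Lin top 94.0 63.0
Lin bot 103.0 518.0
Rout top 491.0 68.0
Rout bot 509.0 522.0
(0.487, -0.305, -1)
Lin top 98.0 60.0
Lin bot 99.0 514.0
Rout top 495.0 71.0
Rout bot 505.0 526.0
```

View pics/w14b.png

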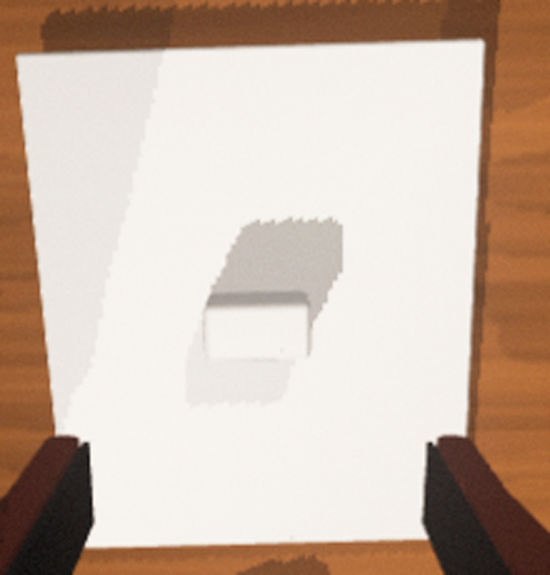

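Run:
```python
from h import *
c=cam('wrist')
P=np.array([px2w(c,180+x/2.5-.3,70+y/2.5-.3,.018) for x,y in [(17,55),(484,41),(463,539),(60,437)]])
print(P.round(4)); e=P[1]-P[0]; print('yaw top edge',np.degrees(np.arctan2(e[1],e[0]))-90)
e=P[1]-P[2]; print(np.degrees(np.arctan2(-e[1],-e[0])))
g=[px2w(c,180+x/2.5-.3,70+y/2.5-.3,.048) for x,y in [(204,305),(308,305),(308,357),(206,357)]]; print(np.mean(g,0), np.array(g).round(4))
t=cam('top'); save(t,'t15.png',(260,160,350,260),6)
```

```text
[[ 0.4081 -0.1467  0.018 ]
 [ 0.405   0.0437  0.018 ]
 [ 0.6301  0.0486  0.018 ]
 [ 0.575  -0.1425  0.018 ]]
yaw top edge 0.9529874753788476
1.246219030924505
[ 0.51801983 -0.05012394  0.048     ] [[ 0.5068 -0.0713  0.048 ]
 [ 0.5073 -0.0291  0.048 ]
 [ 0.5292 -0.029   0.048 ]
 [ 0.5287 -0.0711  0.048 ]]
```

View pics/t15.png

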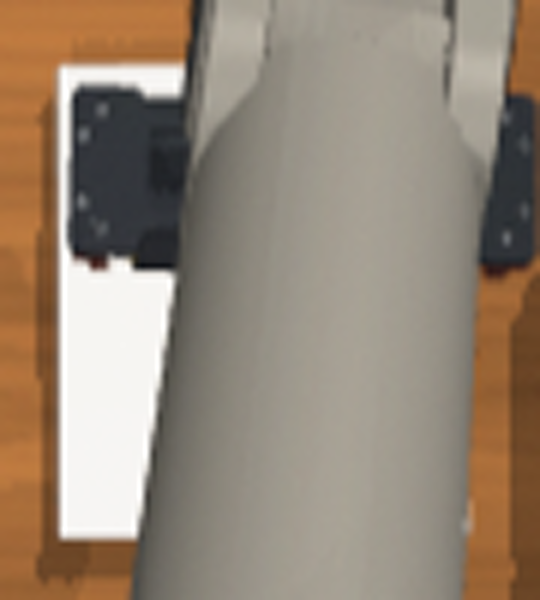

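```bash
python3 -m handwheel '[[[-1.4,0.2,0],[3,-0.1,0.25],40],[[0,0,0],[4,0,0],40],[[0,0,0],[2,0,0],40],[[0,0,0],[0,0,0],40]]'; python3 -c "
from h import *
plan([.518,-.0505,.031],1)"
```

```text
time: 40.12
eef_pos: [0.5202, -0.0506, 0.1165]
tcp_rot: [-0.074, 1.565, -0.059]
ft_force: [0.0, -0.3, 0.1]
gripper_width: 0.841
t 40.12 pos [ 0.5202 -0.0506  0.1165] F [ 0.  -0.3  0.1] w 74.0 q7 1.81
tool y [-0.015  1.    -0.   ] z [1.    0.015 0.006]
turn(tool,deg) [-0.2  0.3  0. ] shift now-axes cm [ 8.54  0.02 -0.27] shift aligned cm [ 8.55  0.02 -0.22]
```

```bash
python3 -m handwheel '[[[0,0.3,0],[3,0,-0.2],40],[[0,0,0],[2.5,0,0],40],[[0,0,0],[0,0,0],40]]'; python3 -c "
from h import *
plan([.518,-.0505,.031],1)"
```

```text
time: 40.5
eef_pos: [0.5214, -0.051, 0.0635]
tcp_rot: [-0.006, 1.565, 0.008]
ft_force: [-0.5, 0.0, 0.6]
gripper_width: 0.842
t 40.5 pos [ 0.5214 -0.051   0.0635] F [-0.5  0.   0.6] w 74.1 q7 1.87
tool y [-0.014  1.    -0.   ] z [1.    0.014 0.006]
turn(tool,deg) [-0.2  0.3  0. ] shift now-axes cm [ 3.25  0.05 -0.36] shift aligned cm [ 3.25  0.05 -0.34]
```

```bash
python3 -m handwheel '[[[0,0.3,0],[1.7,0,-0.35],40],[[0,0,0],[1.2,0,0],40],[[0,0.2,0],[0.2,0,-0.1],40],[[0,0,0],[0,0,0],40]]'; python3 -c "
from h import *
plan([.518,-.0505,.031],1)"
```

```text
time: 41.0
eef_pos: [0.5189, -0.0511, 0.0333]
tcp_rot: [0.347, 1.57, 0.362]
ft_force: [0.4, -0.8, -0.4]
gripper_width: 0.847
t 41.0 pos [ 0.5189 -0.0511  0.0333] F [ 0.4 -0.8 -0.4] w 74.6 q7 1.9
tool y [-0.014  1.     0.   ] z [1.    0.014 0.001]
turn(tool,deg) [-0.2  0.1 -0. ] shift now-axes cm [ 0.23  0.06 -0.09] shift aligned cm [ 0.23  0.06 -0.09]
```

```bash
python3 -m handwheel '[[[0,0.1,0],[0.4,0,-0.1],40],[[0,0,0],[0,0,0],255],[[0,0,0],[0,0,0],255],[[0,0,0],[0,0,0],255],[[0,0,0],[0,0,0],255]]'; python3 -c "
from h import *
plan([.518,-.0505,.031],1)"
```

```text
time: 41.62
eef_pos: [0.5185, -0.0509, 0.0298]
tcp_rot: [0.798, 1.57, 0.813]
ft_force: [0.6, -0.4, -0.6]
gripper_width: 0.497
t 41.62 pos [ 0.5185 -0.0509  0.0298] F [ 0.6 -0.4 -0.6] w 43.7 q7 1.9
tool y [-0.014  1.     0.001] z [1.    0.014 0.001]
turn(tool,deg) [-0.2  0.  -0. ] shift now-axes cm [-0.12  0.04 -0.05] shift aligned cm [-0.12  0.04 -0.05]
```

```bash
python3 -m handwheel '[[[0,0,0],[-2,0,0],255],[[0,0,0],[-4,0,0],255],[[0,0,0],[-5,0,0],255],[[0,0,0],[-4,0,0],255],[[0,0,0],[0,0,0],255]]'; python3 -c "
from h import *
plan([.487,-.3077,.17],-.7); c=cam('wrist');save(c,'w16.png')"
```

```text
time: 42.25
eef_pos: [0.5157, -0.0509, 0.1815]
tcp_rot: [3.111, 1.564, 3.125]
ft_force: [-0.0, 0.2, -4.1]
gripper_width: 0.495
t 42.25 pos [ 0.5157 -0.0509  0.1815] F [-0.   0.2 -4.1] w 43.5 q7 1.76
tool y [-0.014  1.     0.   ] z [ 1.     0.014 -0.006]
turn(tool,deg) [ 1.5 -0.4 -0. ] shift now-axes cm [  1.17 -25.64  -3.23] shift aligned cm [  1.15 -25.71  -2.56]
```

View pics/w16.png

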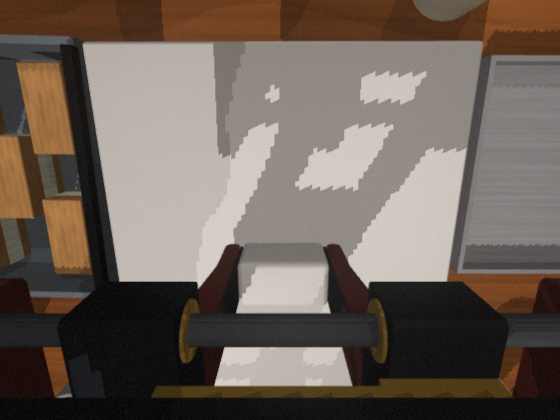

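Lid held level. Carry it over the tote.

```bash
python3 -m handwheel '[[[1.5,-0.4,0],[0,-2.5,-0.3],255],[[0,0,0],[0,-4,-0.4],255],[[0,0,0],[0,-4,-0.4],255],[[0,0,0],[0,-4,-0.4],255],[[0,0,0],[0,-4,-0.4],255],[[0,0,0],[0,-4,-0.4],255],[[0,0,0],[0,-2.5,-0.3],255],[[0,0,0],[0,0,0],255],[[0,0,0],[0,0,0],255]]'; python3 -c "
from h import *
plan([.487,-.3077,.12],-.7)"
```

```text
time: 43.42
eef_pos: [0.4686, -0.3144, 0.1634]
tcp_rot: [3.127, 1.54, 3.101]
ft_force: [0.4, 0.9, -2.8]
gripper_width: 0.497
t 43.42 pos [ 0.4686 -0.3144  0.1634] F [ 0.4  0.9 -2.8] w 43.8 q7 2.28
tool y [0.025 1.    0.   ] z [ 0.999 -0.025 -0.031]
turn(tool,deg) [-0.7 -1.8 -0. ] shift now-axes cm [4.29 0.72 1.96] shift aligned cm [4.34 0.69 1.83]
```

```bash
python3 -m handwheel '[[[-0.7,-1.8,0],[0,0.5,1.9],255],[[0,0,0],[0,0,0],255],[[0,0,0],[0,0,0],255]]'; python3 -c "
from h import *
plan([.487,-.3077,.12],-.7)"
```

```text
time: 43.8
eef_pos: [0.4897, -0.3065, 0.1618]
tcp_rot: [1.033, 1.568, 1.025]
ft_force: [0.3, 0.2, -2.9]
gripper_width: 0.498
t 43.8 pos [ 0.4897 -0.3065  0.1618] F [ 0.3  0.2 -2.9] w 43.8 q7 2.29
tool y [0.008 1.    0.003] z [ 1.    -0.008  0.002]
turn(tool,deg) [ 0.2  0.1 -0.1] shift now-axes cm [ 4.18 -0.13 -0.28] shift aligned cm [ 4.18 -0.12 -0.27]
```

```bash
python3 -m handwheel '[[[0.2,0,-0.1],[1.5,-0.1,-0.25],255],[[0,0,0],[1.5,0,0],255],[[0,0,0],[0,0,0],255],[[0,0,0],[0,0,0],255]]'; python3 -c "
from h import *
plan([.487,-.3077,.105],-.7); c=cam('wrist');save(c,'w17.png'); c=cam('top');save(c,'t17.png',(350,170,450,270),6);c=cam('scene');save(c,'s17.png',(160,100,310,220),5)"
```

```text
time: 44.3
eef_pos: [0.4866, -0.3068, 0.129]
tcp_rot: [1.368, 1.57, 1.357]
ft_force: [0.0, -0.8, -3.6]
gripper_width: 0.498
t 44.3 pos [ 0.4866 -0.3068  0.129 ] F [ 0.  -0.8 -3.6] w 43.9 q7 2.32
tool y [0.011 1.    0.001] z [ 1.    -0.011  0.   ]
turn(tool,deg) [ 0.1  0.  -0.1] shift now-axes cm [ 2.4  -0.1   0.04] shift aligned cm [ 2.4  -0.09  0.04]
```

View pics/w17.png

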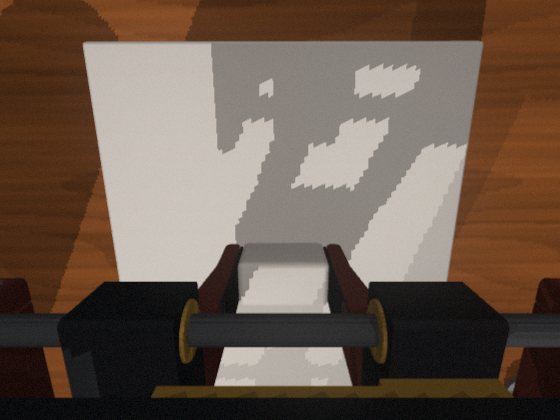

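View pics/s17.png

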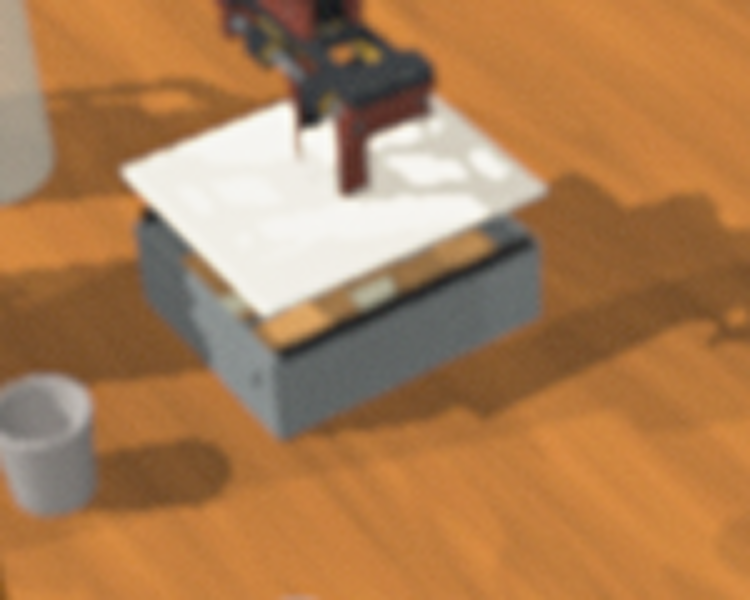

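```bash
python3 -m handwheel '[[[0.1,0,0],[1,-0.1,0],255],[[0,0,0],[0.8,0,0],255],[[0,0,0],[0,0,0],255],[[0,0,0],[0,0,0],255]]'; python3 -c "
from h import *
plan([.487,-.3077,.0948],-.7)"
```

```text
time: 44.95
eef_pos: [0.4872, -0.308, 0.1104]
tcp_rot: [0.462, 1.569, 0.449]
ft_force: [-0.8, -0.2, -2.8]
gripper_width: 0.496
t 44.95 pos [ 0.4872 -0.308   0.1104] F [-0.8 -0.2 -2.8] w 43.7 q7 2.33
tool y [0.013 1.    0.001] z [ 1.    -0.013  0.002]
turn(tool,deg) [-0.   0.1 -0. ] shift now-axes cm [ 1.56  0.02 -0.03] shift aligned cm [ 1.56  0.03 -0.02]
```

```bash
python3 -m handwheel '[[[0,0,0],[0.6,0,0],255],[[0,0,0],[0.5,0,0],255],[[0,0,0],[0,0,0],255]]'; python3 -m handwheel '[[[0,0,0],[0.3,0,0],255],[[0,0,0],[0.2,0,0],255],[[0,0,0],[0,0,0],255]]';python3 -c "
from h import *
plan([.487,-.3077,.0948],-.7)"
```

```text
time: 45.32
eef_pos: [0.4874, -0.308, 0.0988]
tcp_rot: [0.362, 1.569, 0.349]
ft_force: [-0.1, 1.2, -2.6]
gripper_width: 0.5
time: 45.7
eef_pos: [0.4875, -0.308, 0.0945]
tcp_rot: [0.508, 1.568, 0.496]
ft_force: [0.2, 0.1, -3.2]
gripper_width: 0.501
t 45.7 pos [ 0.4875 -0.308   0.0945] F [ 0.2  0.1 -3.2] w 44.1 q7 2.35
tool y [0.013 1.    0.001] z [ 1.    -0.013  0.002]
turn(tool,deg) [-0.   0.1 -0.1] shift now-axes cm [-0.03  0.03 -0.05] shift aligned cm [-0.03  0.03 -0.05]
```

Plug is inside without contact. Press on.

```bash
for i in 1; do python3 -m handwheel '[[[0,0,0],[0.3,0,0],255],[[0,0,0],[0.3,0,0],255]]'; done; python3 -m handwheel '[[[0,0,0],[0.3,0,0],255],[[0,0,0],[0.3,0,0],255]]'; python3 -c "
from h import *
plan([.487,-.3077,.0878],-.7); c=cam('scene');save(c,'s18.png',(160,100,310,220),5)"
```

```text
time: 45.95
eef_pos: [0.4877, -0.3081, 0.0905]
tcp_rot: [0.678, 1.567, 0.665]
ft_force: [-3.3, 2.3, 10.8]
gripper_width: 0.499
time: 46.2
eef_pos: [0.4878, -0.3081, 0.0876]
tcp_rot: [0.879, 1.564, 0.867]
ft_force: [-9.3, 8.8, 34.3]
gripper_width: 0.5
t 46.2 pos [ 0.4878 -0.3081  0.0876] F [-9.3  8.8 34.3] w 44.0 q7 2.36
tool y [0.012 1.    0.005] z [ 1.    -0.013  0.004]
turn(tool,deg) [-0.   0.2 -0.3] shift now-axes cm [-0.02  0.04 -0.08] shift aligned cm [-0.02  0.04 -0.08]
```

View pics/s18.png

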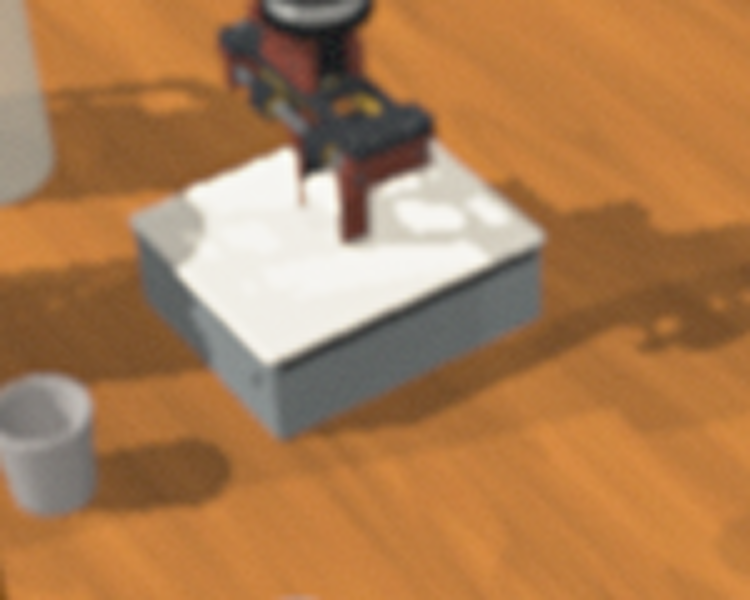

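```bash
python3 -m handwheel '[[[0,0,0],[0,0,0],255],[[0,0,0],[0,0,0],255]]'; python3 -m handwheel '[[[0,0,0],[0.15,0,0],255],[[0,0,0],[0,0,0],255]]';  python3 -c "
from h import *
print(env.read_state()['moment'])
plan([.487,-.3077,.0878],-.7)"
```

```text
time: 46.5
eef_pos: [0.4882, -0.3083, 0.0882]
tcp_rot: [0.669, 1.563, 0.657]
ft_force: [-0.1, 0.2, -3.1]
gripper_width: 0.498
time: 46.75
eef_pos: [0.4884, -0.3084, 0.0879]
tcp_rot: [0.703, 1.563, 0.691]
ft_force: [-0.6, -0.7, -0.9]
gripper_width: 0.5
[-0.02439212  0.22592299 -0.09718765]
t 46.75 pos [ 0.4884 -0.3084  0.0879] F [-0.6 -0.7 -0.9] w 44.0 q7 2.36
tool y [0.013 1.    0.005] z [ 1.    -0.013  0.006]
turn(tool,deg) [-0.   0.4 -0.3] shift now-axes cm [ 0.01  0.07 -0.14] shift aligned cm [ 0.01  0.07 -0.14]
```

```bash
python3 -m handwheel '[[[0,0,0],[0,0,0],60],[[0,0,0],[0,0,0],60],[[0,0,0],[0,0,0],60],[[0,0,0],[-3,0,0],60],[[0,0,0],[-5,0,0],255],[[0,0,0],[0,0,0],255],[[0,0,0],[0,0,0],255],[[0,0,0],[0,0,0],255],[[0,0,0],[0,0,0],255]]';  python3 -c "
from h import *
plan([.487,-.3077,.12],-.7); c=cam('scene');save(c,'s19.png',(160,100,310,220),5);c=cam('wrist');save(c,'w19.png')"
```

```text
time: 47.88
eef_pos: [0.4873, -0.3082, 0.1667]
tcp_rot: [1.185, 1.564, 1.173]
ft_force: [0.5, 0.6, 0.5]
gripper_width: 0.234
t 47.88 pos [ 0.4873 -0.3082  0.1667] F [0.5 0.6 0.5] w 20.6 q7 2.29
tool y [0.012 1.    0.006] z [ 1.    -0.012  0.002]
turn(tool,deg) [-0.   0.1 -0.3] shift now-axes cm [ 4.67  0.02 -0.04] shift aligned cm [ 4.67  0.05 -0.03]
```

View pics/s19.png

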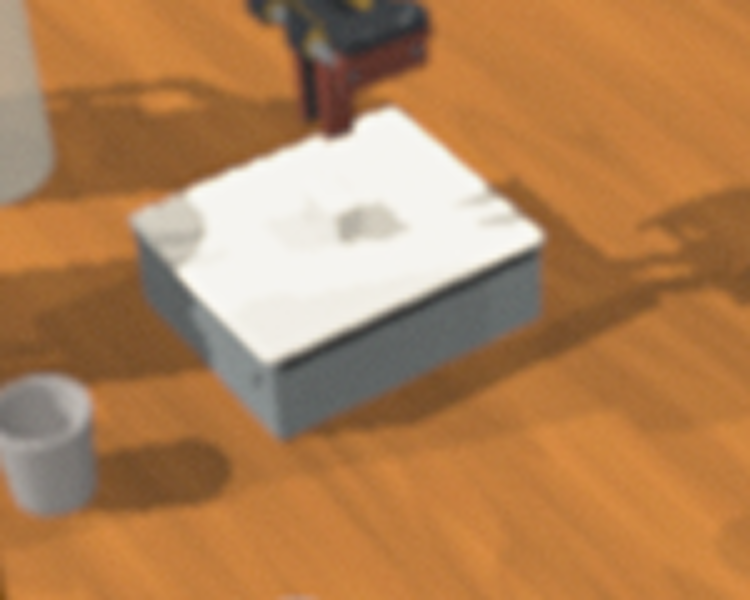

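View pics/w19.png

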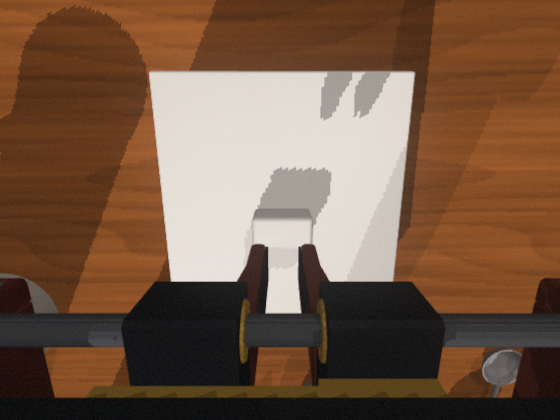

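```bash
python3 -m handwheel '[[[0,0,-0.3],[2.5,0,0],255],[[0,0,0],[2,0,0],255],[[0,0,0],[0.4,0,0],255],[[0,0,0],[0,0,0],255]]'; python3 -m handwheel '[[[0,0,0],[0.3,0,0],255]]'; python3 -m handwheel '[[[0,0,0],[0.3,0,0],255]]'
```

```text
time: 48.48
eef_pos: [0.4875, -0.3083, 0.1162]
tcp_rot: [0.123, 1.569, 0.11]
ft_force: [-0.0, 0.8, -0.6]
gripper_width: 0.007
time: 48.6
eef_pos: [0.4881, -0.3087, 0.1143]
tcp_rot: [-0.012, 1.567, -0.025]
ft_force: [-7.9, 5.9, 31.0]
gripper_width: 0.001
time: 48.72
eef_pos: [0.4881, -0.3088, 0.1142]
tcp_rot: [0.481, 1.566, 0.468]
ft_force: [-12.4, 10.3, 40.9]
gripper_width: 0.006
```

```bash
python3 -m handwheel '[[[0,0,0],[-2,0,0],255],[[0,0,0],[-1,2,0],255],[[0,0,0],[0,4,0],255],[[0,0,0],[0,2.3,0],255],[[0,0,0],[0,0,0],255],[[0,0,0],[3,0,0],255],[[0,0,0],[1.5,0,0],255],[[0,0,0],[0,0,0],255]]'; python3 -c "
from h import *
plan([.487,-.223,.085],-.7)"
```

```text
time: 49.72
eef_pos: [0.4928, -0.2291, 0.1049]
tcp_rot: [-0.123, 1.556, -0.14]
ft_force: [0.2, 0.3, 0.3]
gripper_width: 0.004
t 49.73 pos [ 0.4928 -0.2291  0.1049] F [0.2 0.3 0.3] w 0.4 q7 2.2
tool y [ 0.017  1.    -0.002] z [ 1.    -0.017  0.015]
turn(tool,deg) [-0.3  0.9  0.1] shift now-axes cm [ 1.98  0.6  -0.62] shift aligned cm [ 1.99  0.6  -0.59]
```

```bash
python3 -m handwheel '[[[0,0.9,0],[0.8,0.6,-0.6],255],[[0,0,0],[0.9,0,0],255],[[0,0,0],[0,0,0],255]]'; python3 -m handwheel '[[[0,0,0],[0.3,0,0],255]]'; python3 -m handwheel '[[[0,0,0],[0.2,0,0],255]]'
```

```text
time: 50.1
eef_pos: [0.4871, -0.2239, 0.0878]
tcp_rot: [-1.58, 1.568, -1.599]
ft_force: [0.4, 0.2, -0.4]
gripper_width: 0.006
time: 50.22
eef_pos: [0.4875, -0.2241, 0.0851]
tcp_rot: [-1.329, 1.568, -1.347]
ft_force: [-0.3, 0.7, 0.1]
gripper_width: 0.004
time: 50.35
eef_pos: [0.4875, -0.2241, 0.0842]
tcp_rot: [-1.186, 1.569, -1.205]
ft_force: [-8.7, 5.9, 30.2]
gripper_width: 0.006
```

Contact on the +y side at exactly 0.084 (home). Now the −y side.

```bash
python3 -m handwheel '[[[0,0,0],[-3,0,0],255],[[0,0,0],[-2.5,0,0],255],[[0,0,0],[0,-5,0],255],[[0,0,0],[0,-5,0],255],[[0,0,0],[0,-5,0],255],[[0,0,0],[0,-1.5,0],255],[[0,0,0],[0,0,0],255],[[0,0,0],[0,0,0],255]]'; python3 -c "
from h import *
plan([.487,-.393,.087],-.7)"
```

```text
time: 51.35
eef_pos: [0.4873, -0.3899, 0.1418]
tcp_rot: [0.046, 1.567, 0.034]
ft_force: [0.6, 0.2, -0.2]
gripper_width: 0.007
t 51.35 pos [ 0.4873 -0.3899  0.1418] F [ 0.6  0.2 -0.2] w 0.7 q7 2.44
tool y [0.011 1.    0.   ] z [ 1.    -0.011  0.003]
turn(tool,deg) [ 0.1  0.2 -0. ] shift now-axes cm [ 5.48 -0.31 -0.05] shift aligned cm [ 5.48 -0.31 -0.03]
```

```bash
python3 -m handwheel '[[[0,0,0],[2.5,0,0],255],[[0,0,0],[2.5,0,0],255],[[0,0,0],[0,0,0],255],[[0,0,0],[0,0,0],255]]'; python3 -m handwheel '[[[0,0,0],[0.3,0,0],255]]'; python3 -m handwheel '[[[0,0,0],[0.3,0,0],255]]'
```

```text
time: 51.85
eef_pos: [0.4907, -0.383, 0.0917]
tcp_rot: [0.569, 1.564, 0.566]
ft_force: [0.0, 0.4, 0.1]
gripper_width: 0.006
time: 51.98
eef_pos: [0.4915, -0.3829, 0.0898]
tcp_rot: [0.386, 1.563, 0.384]
ft_force: [1.1, 0.4, -0.4]
gripper_width: 0.006
time: 52.1
eef_pos: [0.4919, -0.3829, 0.0873]
tcp_rot: [0.292, 1.563, 0.29]
ft_force: [-0.3, -0.6, 0.9]
gripper_width: 0.009
```

```bash
python3 -m handwheel '[[[0,0,0],[0.25,0,0],255]]'; python3 -m handwheel '[[[0,0,0],[0.2,0,0],255]]'
```

```text
time: 52.22
eef_pos: [0.4922, -0.3831, 0.085]
tcp_rot: [0.233, 1.562, 0.23]
ft_force: [-0.6, 0.3, -0.3]
gripper_width: 0.005
time: 52.35
eef_pos: [0.4922, -0.3831, 0.0843]
tcp_rot: [0.323, 1.561, 0.32]
ft_force: [-5.5, 6.2, 23.1]
gripper_width: 0.004
```

Both sides make firm contact at 0.084. Retreat and take a final look.

```bash
python3 -m handwheel '[[[0,0,0],[-3,0,0],255],[[0,0,0],[-6,0,0],255],[[0,0,0],[-6,0,0],255],[[0,0,0],[-2,5,0],255],[[0,0,0],[0,5.5,0],255],[[0,0,0],[0,5.5,0],255],[[0,0,0],[0,5.5,0],255],[[0,0,0],[0,5.5,0],255],[[0,0,0],[0,5.5,0],255],[[0,0,0],[0,5.5,0],255],[[0,0,0],[0,0,0],255],[[0,0,0],[0,0,0],255]]';  python3 -c "
from h import *
c=cam('scene');save(c,'s20.png');c=cam('top');save(c,'t20.png')
save(c,'t20b.png',(350,170,450,270),6)"
```

```text
time: 53.85
eef_pos: [0.4928, 0.0046, 0.2621]
tcp_rot: [0.19, 1.556, 0.182]
ft_force: [0.4, -1.1, -0.5]
gripper_width: 0.01
```

View pics/s20.png

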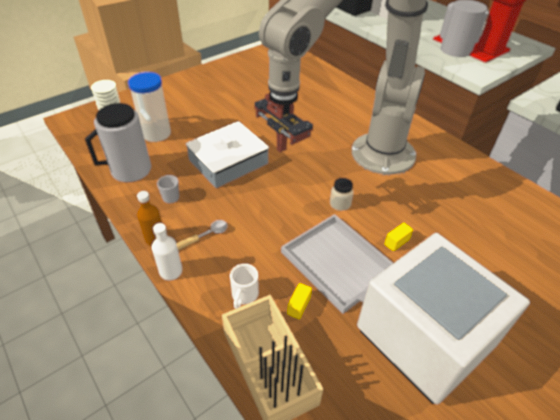

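View pics/t20.png

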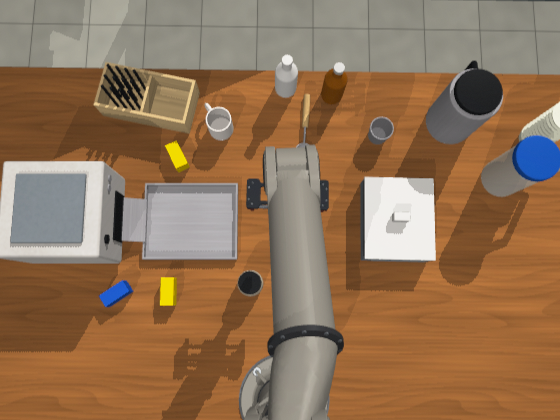

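View pics/t20b.png

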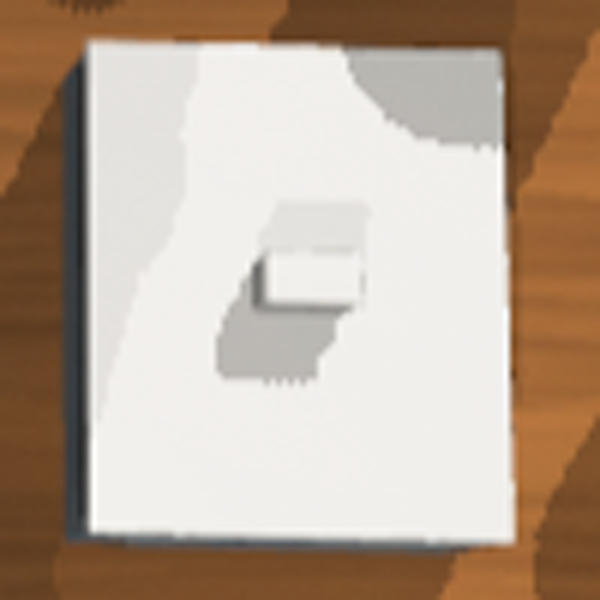

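The tray is empty (top image around 190,221). The lid sits squarely on the tote (398,219), and the mug, steel cup, spoon and the blue and yellow blocks are where they started. Handing in.

```bash
python3 -c "
from workcell import ticket
print(ticket.hand_in())"
```

```text
the job is handed in; nothing more can be done
None
```

I put all five cartons that were in the catch tray (the sixth was absent) into the tote, four in the corners and one in the middle. I then set the lid on, pressed it down, and handed the job in at about 54 s.

- **Lid height:** the lid's block stood 106 mm above the counter, which puts the lid at its pressed-home height of 58 mm. The plate above the +y and −y seals stopped the fingertips at the same height (about 76 mm) under 23–30 N, so it sits level. I inferred the seals' state from these contacts and did not read it directly.
- **Forces:** the highest I saw was about 41 N down through the closed fingertips on the grip block (about 44 N in all with the sideways part). The 40 N limit is stated for the arm and the gripper's body, which did not press on anything.
- **Final pictures:** the tray is empty, the lid is square on the tote, and the mug, steel cup, spoon and the blue and yellow blocks look unmoved.
- **Disagreement:** early estimates of the tote's sideways position differed by about 7 mm between views. A second measurement with the top and wrist cameras agreed, and the lid went in without touching the sides.

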